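# Load new cells into the shelf lights' battery box

### The job

Put the new cells into the battery box of the shelf lights: swing the hasp off the lid's catch, lift the lid wide open, and fit every cell lying on the worktop into a bay of its own - press its flat end back against the coil spring, let the studded end down past the lip and let the spring push the stud home under it. With all of them in, shut the lid fully and swing the hasp fully back over the catch; leave the cutter, the timer and the jar where they stand.

Things in the scene. Friction and masses are not known exactly. Their poses are not given: they have to be found in the camera images.
- box: Fixed grey battery box, 116 (x) x 222 (y) x 58 mm high without lid; origin at the centre of its underside, on the worktop. Front (-x) faces the robot, lid hinge at the rear (+x). Floor 6 mm thick. Three bays run along x, side by side 62 mm apart. Front wall: inner face at x = -52 mm, 34.5 mm high; side walls (inner faces y = +-106 mm) and rear block (from x = 30 mm) 58 mm high
- lid (a joint): White lid hinged along the box's rear edge, rad: 0 shut, grows as it opens, 1.95 at its stop (leaning back). Stiff hinge: it stays where it is left; about 3 N at the bar moves it
- lid_bar (a point): Middle of the lid's handle bar, a steel round bar 10 mm thick and 80 mm long, parallel to the box's y, 38 mm in front of the lid's front edge (box x = -96, z = 55 mm when shut). Free space all round it
- lid_hinge (a point): Point on the lid's hinge axis (along the box's y) at the middle of the box, box x = +58, z = 61 mm. The bar swings about it at 154 mm
- hasp (a joint): Steel hasp strap on the box's right (-y) side that swings level about a vertical pin, rad: 0 = lying forward along the box's side, over the flat catch tongue of the lid; grows as it swings outward to the right, 1.57 = pointing straight away from the box, stop at 1.8. Slight friction (under 1 N at the peg), stays where left
- hasp_peg (a point): Middle of the upright round peg at the hasp's free end, 12 mm thick, standing 30 mm above the strap (its middle is 15 mm below its top, 84 mm over the worktop)
- hasp_pin (a point): Axis of the hasp's vertical pin, box x = +18, y = -128, z = 67 mm; the peg swings about it at 68 mm. Bracket, tongue and closed strap reach out to box y = -140 mm
- bay_1 (a point): On the inner face of the front wall, under the lip of the left (+y) bay: seat of a cell's stud tip; axes as the box's. The steel lip (26 mm wide, z = 30.5 to 34.5 mm over the worktop) juts 5 mm inward. Cradle blocks 9 mm high, 38 mm clear between, guide a cell's two ends; between box x = -35 and -2 mm the floor beside the cell is free for fingers
- spring_1 (a joint): Steel plate on the coil spring at the rear of the left (+y) bay, m pushed to +x: 0 free, stop at 0.016; 2 N at first, 6 N at the stop. 30 mm wide, z = 8 to 56 mm, its face at box x = +7 mm when free. A seated cell presses it 0.004; it must be pressed 0.009 or more for the stud to pass the lip, 0.012 is comfortable
- bay_2 (a point): On the inner face of the front wall, under the lip of the middle bay: seat of a cell's stud tip; axes as the box's. The steel lip (26 mm wide, z = 30.5 to 34.5 mm over the worktop) juts 5 mm inward. Cradle blocks 9 mm high, 38 mm clear between, guide a cell's two ends; between box x = -35 and -2 mm the floor beside the cell is free for fingers
- spring_2 (a joint): Steel plate on the coil spring at the rear of the middle bay, m pushed to +x: 0 free, stop at 0.016; 2 N at first, 6 N at the stop. 30 mm wide, z = 8 to 56 mm, its face at box x = +7 mm when free. A seated cell presses it 0.004; it must be pressed 0.009 or more for the stud to pass the lip, 0.012 is comfortable
- bay_3 (a point): On the inner face of the front wall, under the lip of the right (-y) bay: seat of a cell's stud tip; axes as the box's. The steel lip (26 mm wide, z = 30.5 to 34.5 mm over the worktop) juts 5 mm inward. Cradle blocks 9 mm high, 38 mm clear between, guide a cell's two ends; between box x = -35 and -2 mm the floor beside the cell is free for fingers
- spring_3 (a joint): Steel plate on the coil spring at the rear of the right (-y) bay, m pushed to +x: 0 free, stop at 0.016; 2 N at first, 6 N at the stop. 30 mm wide, z = 8 to 56 mm, its face at box x = +7 mm when free. A seated cell presses it 0.004; it must be pressed 0.009 or more for the stud to pass the lip, 0.012 is comfortable
- cell_1: Loose battery cell lying on the worktop, may be absent: eight-sided black jacket, 33 mm across the flats, 56 mm long, steel end faces, 100 g. Origin in the middle of the jacket, on its axis; its x runs along the axis from the brass stud end to the flat tail end (28 mm from the origin). Seated, its x is the box's x and its axis is 16.5 mm over the bay's floor (22.5 mm over the worktop)
- cell_1_nub (a point): Tip of this cell's brass stud (8 mm in diameter, 7 mm long), on the axis, 35 mm from the origin
- cell_2: Loose battery cell lying on the worktop, may be absent: eight-sided black jacket, 33 mm across the flats, 56 mm long, steel end faces, 100 g. Origin in the middle of the jacket, on its axis; its x runs along the axis from the brass stud end to the flat tail end (28 mm from the origin). Seated, its x is the box's x and its axis is 16.5 mm over the bay's floor (22.5 mm over the worktop)
- cell_2_nub (a point): Tip of this cell's brass stud (8 mm in diameter, 7 mm long), on the axis, 35 mm from the origin
- cell_3: Loose battery cell lying on the worktop, may be absent: eight-sided black jacket, 33 mm across the flats, 56 mm long, steel end faces, 100 g. Origin in the middle of the jacket, on its axis; its x runs along the axis from the brass stud end to the flat tail end (28 mm from the origin). Seated, its x is the box's x and its axis is 16.5 mm over the bay's floor (22.5 mm over the worktop)
- cell_3_nub (a point): Tip of this cell's brass stud (8 mm in diameter, 7 mm long), on the axis, 35 mm from the origin
- cutter: Bystander: steel pastry cutter ring, 64 mm wide, 33 mm high, standing loose near the cells; origin at the centre of its underside
- timer: Bystander: round kitchen timer, 62 mm wide, 45 mm high, standing loose near the cells; origin at the centre of its underside
- jar: Bystander: small jar with a screw lid, 60 mm wide, 85 mm high, standing loose near the cells; origin at the centre of its underside
Things that resemble listed ones, but are neither listed nor needed, are in the scene too. What is shaped like the cell_3 but purple or red is not meant.

How it is judged:
By the outcome, as a careful person would: the job done as asked, in the order asked, and still so for the second after the job is handed in, with the robot touching nothing.
Of cell_1, cell_2, cell_3 only 2 to 3 are there at a start; the rules pass over those that are not, and their reading is None.
At some moment in a run one of cell_1, cell_2, cell_3 may be knocked a few centimetres aside while the robot is not near it.
Once in a run the grip may slacken for a moment while it holds something.
It also fails if it takes over 210 s, if anything falls off the work surface, if the arm or the gripper's body presses on something with over 40 N, if the wrist force passes 120 N, or if a joint passes its speed limit or range.

### The arm

A 7-joint arm with a two-finger parallel gripper is mounted at the origin on a cart in front of the work surface, level with it; the furniture and walls round the work are solid. World frame = base frame: x ahead of the robot, y to its left, z up, the work surface at z = 0. Lengths are in m, angles in rad, forces in N, time in s.
With the tool pointing down it reaches from about 0.425 to 0.8 m from the base axis. Payload 8.3 kg.
Tool frame: the origin (TCP) lies midway between the tips of the shut fingers; the grasp point (between the pads) lies 19 mm behind it; z points along the fingers, x is the direction in which the jaws open and shut, and the axes are right-handed (so a half turn about z gives the same grasp; the last joint's range is limited). The gripper opens to 85 mm and grips with 20 to 120 N. Pads are 22 mm wide; open, the fingers measure 114 mm over their backs; the gripper's body (76 mm by 85 mm) begins 54 mm behind the grasp point. The pads swing forward as they close: fully open they stand 13 mm farther back than shut.
Start: joints at [1.185, 0.383, 0.016, 1.37, -0.006, 1.388, -0.046], TCP at [0.198, -0.593, 0.231] pointing down, gripper open.
Joint ranges: [-2.95, 2.95], [-0.25, 2.06], [-1.52, 1.56], [0.18, 2.33], [-1.44, 4.58], [0.02, 2.06], [-3.01, 3.01]. Speed limits (rad/s): [2.39, 2.39, 3.01, 3.01, 3.14, 3.14, 3.14].

### API

Orientations are given as a rotation vector (axis times angle).
In Python, from plant import manip, imaging, nets gives the robot as it stands.
- The arm moves only by the tool drive_tool, never from a script. Its argument "increments" is a list that holds one entry, the list of rows, each a list of 6 numbers: the shift along the tool's x, y, z in units of 25 mm (1.0 is 25 mm), then the turn, a rotation vector about the tool's x, y, z in units of 6 degrees (1.0 is 6 degrees). In form: [[[x, y, z, rx, ry, rz], ...]]. A call has exactly 10 rows; each row shifts and turns the commanded pose from where the row before left it, along the tool's axes as they then stand; what a row does not reach is not made up. A row lasts 1/12 s, in which the tool goes at most 41.7 mm and 7.16 degrees, less where a joint would pass 70% of its speed; a pose out of reach is approached as far as the arm can. A call is refused whole if a number of a shift passes 1 or a number of a turn 1, either way. A call with a gripper value outside its range is refused whole. "jaw" is the opening, from 0 (shut) to 1 (fully open), set as the call begins (left out, the last holds). The fingers move at their own pace and stop on an object; the grip force is fixed at half the most. Time passes only in rows, so rows that do not move let the fingers close, or fill a call up. It gives the time, the measured TCP pose, the force and the opening at its end, in the units of the state.
- manip.get_obs(): the state, without advancing time (a new reading comes with each control period).
- imaging.snapshot(name): name is "scene" or "top" or "wrist"; returns a dict with "color" (400x640x3 uint8, red, green, blue), "depth" (400x640 float32, m along the optical axis (not along the pixel's ray), 0 where there is no reading), "fx", "fy", "cx", "cy" (pixels), "rvec" (rotation vector, rad) and "tvec" (3), from world to camera coordinates, as OpenCV has them; the wrist camera has in their place "tool_from_camera" (4x4, takes a point from camera to tool coordinates, whose origin is the TCP and whose axes are the tool frame's). Camera axes: x right, y down, z forward; pixel columns grow to the right and rows downward; lengths in m; the calibration is good to about 2 mm. A picture is of the moment at which its call begins: read the wrist's pose just before it.
- manip.close_job(): hands the job in, once; it reports no verdict.
Trained networks look in a picture, given as the dict that the camera call returned (one of the last four; its "shot" number tells which), for a name from the list of things; names that differ only in an ending like _2 or _b are one class to them, and where a whole thing is asked for, a point or a joint stands for the part that bears it (a point fixed in the world has none). Each returns a list of dicts, best first, with "score" (0 to 1); they miss things now and then, are a little off and sometimes report something else, mostly with a low value. They report only what shows in the picture. A call takes as long as a camera call. They do not tell look-alikes from the thing itself.
- nets.outline_of(picture, name): "region" (400x640 bool, what is visible of it) and "at" ([row, column] in pixels, amid what is visible of it).
The state is a dict: "t": time; "qpos": joint angles; "joint_velocities": joint speeds; "joint_torque": joint torques, N m; "tool_pos": TCP position; "tool_rot": TCP orientation; "ft_force": force on the tool from outside, world axes, zero at the start; "wrist_torque": the same for the moment, N m; "width": opening from 0.0 (shut) to 1.0 (fully open).
Only numpy, scipy, OpenCV 4.12 (cv2) and the standard library are available. Lean on these libraries where they do the work, as an engineer would, in place of code of your own. Each camera call takes 0.05 s, during which the arm holds its last target.

## Working session

There is one attempt and no reset: what is moved stays moved. The work goes in short steps, Python scripts to look and compute and a tool call to move; the robot and the scene stay as the last step left them, time stands still between calls to the robot, and variables do not carry over. Pictures are saved under pics/ and viewed, and the job is handed in when it is done.

Besides the shell and the picture viewer there is one more tool, called after ">>>" as name([rows], argument=value, ...), one row to a line, values as JSON. drive_tool: Moves the arm, as the interface text tells. Its arguments: {"type":"object","properties":{"increments":{"type":"array"},"jaw":{"type":"number"}},"required":["increments"]}

```bash
ls -la; mkdir -p pics; cat > h.py <<'E'
import numpy as np, cv2
from scipy.spatial.transform import Rotation as R
from plant import manip, imaging, nets
def save(n,img):
    cv2.imwrite('pics/'+n+'.png',img[...,::-1])
def w2c(p):
    T=np.eye(4);
    if 'rvec' in p:
        T[:3,:3]=R.from_rotvec(p['rvec']).as_matrix();T[:3,3]=p['tvec'];return np.linalg.inv(T)
    o=p['obs'];T[:3,:3]=R.from_rotvec(o['tool_rot']).as_matrix();T[:3,3]=o['tool_pos']
    return T@np.array(p['tool_from_camera'])
def snap(n):
    o=manip.get_obs();p=imaging.snapshot(n);p['obs']=o;return p
def cloud(p):
    d=p['depth'];v,u=np.mgrid[:400,:640]
    P=np.stack([(u-p['cx'])/p['fx']*d,(v-p['cy'])/p['fy']*d,d],-1)
    T=w2c(p);W=P@T[:3,:3].T+T[:3,3];W[d==0]=np.nan
    return W
def proj(p,X):
    T=np.linalg.inv(w2c(p));c=np.atleast_2d(X)@T[:3,:3].T+T[:3,3]
    return np.c_[c[:,0]/c[:,2]*p['fx']+p['cx'],c[:,1]/c[:,2]*p['fy']+p['cy']]
E
python3 - <<'E'
from h import *
o=manip.get_obs();print(o)
for n in ['scene','top','wrist']:
    p=snap(n);save(n+'0',p['color']);print(n,p['fx'],p['cx'],p['cy'],w2c(p).round(3).tolist())
E
```

```text
total 12
drwxr-xr-x  3 agent agent 4096 Dec  6 04:44 .
drwxr-xr-x 23 root  root  4096 Dec  6 04:44 ..
drwxr-xr-x  2 agent agent 4096 Dec  6 04:44 pics
{'t': 0.0, 'qpos': array([ 1.18506704,  0.38425137,  0.01637791,  1.37116926, -0.00632747,
        1.38815751, -0.0464714 ]), 'joint_velocities': array([-0.00166837,  0.00057051, -0.00040418, -0.00035175,  0.00160827,
       -0.00114116,  0.00027191]), 'joint_torque': array([ 1.15146002e-03, -6.27594709e+01,  8.45088009e-01, -3.71829307e+01,
        1.66580966e-02,  1.38058641e-02, -5.63775006e-05]), 'tool_pos': array([ 0.19816614, -0.59223055,  0.23026379]), 'tool_rot': array([-2.54874646e+00,  1.83478275e+00,  2.47699467e-03]), 'ft_force': array([-0.02814967, -0.9127866 ,  0.21394086]), 'wrist_torque': array([-0.06823766,  0.02669086,  0.01226804]), 'width': 0.9970229349991964}
scene 416.82960475649804 323.4065070111962 200.4828930858423 [[-0.61, -0.462, 0.644, -0.309], [-0.792, 0.374, -0.482, 0.628], [-0.018, -0.804, -0.594, 0.834], [0.0, 0.0, 0.0, 1.0]]
top 363.47062420805395 316.0405018534666 200.13976931434368 [[0.001, -0.998, 0.063, 0.418], [-1.0, -0.001, 0.01, 0.0], [-0.01, -0.063, -0.998, 1.212], [0.0, 0.0, 0.0, 1.0]]
wrist 344.2342092396367 320.15452456871265 202.56942311616692 [[0.317, -0.903, -0.291, 0.272], [-0.948, -0.302, -0.096, -0.568], [-0.002, 0.307, -0.952, 0.374], [0.0, 0.0, 0.0, 1.0]]
```

View pics/scene0.png

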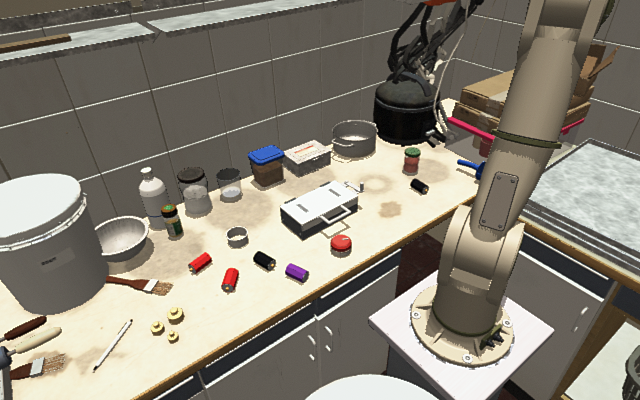

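View pics/top0.png

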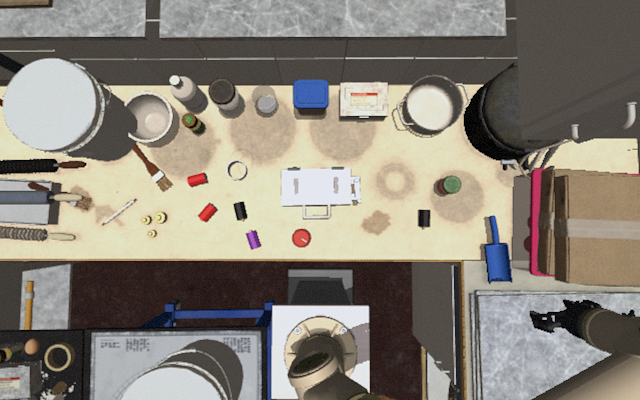

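The top view shows the box at (320,187). Black cells are at (240,211) and (424,218). Look-alikes are red at (197,180) and (207,212), and purple at (253,240). The cutter is at (237,170), the timer at (301,238) and the jar at (449,185).

```bash
python3 - <<'E'
from h import *
p=snap('top');W=cloud(p)
for n in ['box','lid','lid_bar','hasp','hasp_peg','cell_1','cutter','timer','jar']:
    for d in nets.outline_of(p,n)[:7]:
        m=d['region'];q=W[m];print(n,round(d['score'],2),np.round(d['at']),m.sum(),np.nanmedian(q,0).round(3),np.nanmin(q,0).round(3),np.nanmax(q,0).round(3), p['color'][m].mean(0).round())
c=p['color']
save('topA',cv2.resize(c[140:260,170:330],(800,600),interpolation=cv2.INTER_CUBIC))
save('topB',cv2.resize(c[140:260,310,] if 0 else c[140:260,310:470],(800,600),interpolation=cv2.INTER_CUBIC))
p=snap('scene');W=cloud(p)
for d in nets.outline_of(p,'cell_1')[:7]:
        m=d['region'];q=W[m];print('cell',round(d['score'],2),np.round(d['at']),m.sum(),np.nanmedian(q,0).round(3), p['color'][m].mean(0).round())
E
```

```text
box 0.73 [188. 319.] 2996 [0.529 0.003 0.064] [ 0.434 -0.137 -0.004] [0.607 0.121 0.104] [217. 219. 224.]
lid 0.68 [186. 314.] 2793 [0.529 0.009 0.064] [ 0.434 -0.111 -0.006] [0.607 0.131 0.074] [219. 220. 226.]
lid_bar 0.67 [189. 313.] 2787 [0.529 0.012 0.064] [ 0.434 -0.111 -0.006] [0.607 0.131 0.074] [219. 221. 227.]
lid_bar 0.54 [211. 239.] 228 [0.459 0.258 0.029] [ 0.428  0.239 -0.006] [0.492 0.288 0.04 ] [77. 74. 66.]
hasp 0.5 [193. 357.] 105 [ 0.513 -0.119  0.069] [ 0.481 -0.127  0.065] [ 0.548 -0.11   0.104] [217. 219. 221.]
hasp_peg 0.56 [193. 357.] 96 [ 0.516 -0.12   0.069] [ 0.483 -0.127  0.065] [ 0.551 -0.11   0.104] [222. 224. 229.]
cell_1 0.73 [210. 241.] 186 [0.457 0.259 0.03 ] [0.428 0.239 0.   ] [0.487 0.278 0.04 ] [57. 54. 50.]
cell_1 0.62 [239. 251.] 206 [0.366 0.216 0.03 ] [ 0.332  0.194 -0.003] [0.395 0.249 0.04 ] [140.  86. 151.]
cell_1 0.55 [178. 196.] 206 [0.561 0.402 0.03 ] [ 0.539  0.374 -0.001] [0.585 0.438 0.039] [179.  59.  54.]
cell_1 0.51 [211. 207.] 239 [0.451 0.368 0.03 ] [ 0.421  0.339 -0.005] [0.485 0.404 0.038] [187.  79.  70.]
cell_1 0.5 [217. 420
[... 312 characters left out ...]
 0.55 [236. 306.] 285 [0.37  0.058 0.042] [ 0.341  0.029 -0.   ] [0.399 0.09  0.05 ] [191.  87.  77.]
timer 0.5 [184. 450.] 424 [ 0.537 -0.401  0.084] [ 0.51  -0.472 -0.006] [ 0.572 -0.381  0.091] [102. 108.  82.]
jar 0.79 [185. 449.] 421 [ 0.536 -0.401  0.084] [ 0.51  -0.453 -0.002] [ 0.567 -0.381  0.091] [101. 108.  82.]
cell 0.83 [264. 201.] 290 [0.553 0.411 0.026] [172.  52.  46.]
cell 0.81 [281. 231.] 285 [0.442 0.377 0.028] [178.  55.  50.]
cell 0.63 [187. 418.] 175 [ 0.426 -0.331  0.026] [43. 39. 35.]
cell 0.58 [261. 266.] 272 [0.448 0.267 0.027] [47. 44. 40.]
cell 0.51 [272. 298.] 296 [0.358 0.226 0.028] [114.  61. 133.]
cell 0.36 [206. 319.] 2933 [0.506 0.031 0.063] [176. 176. 172.]
```

View pics/topA.png

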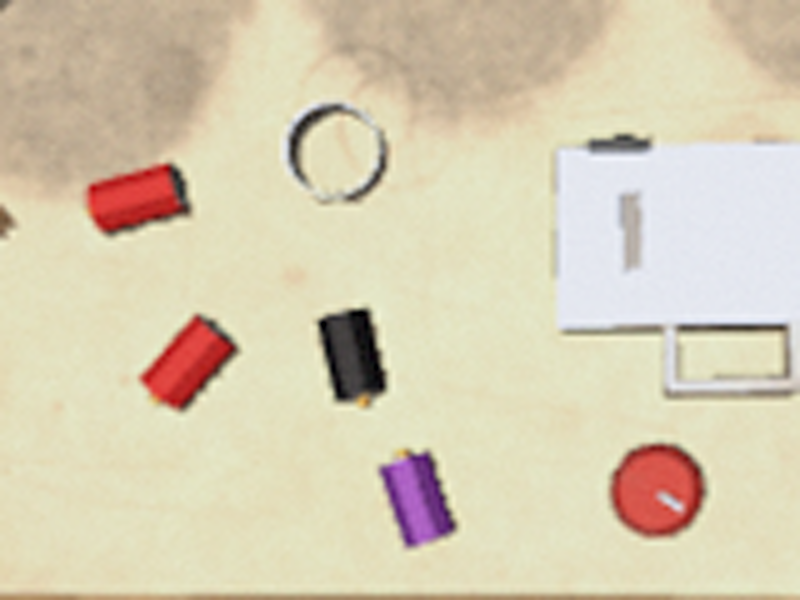

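View pics/topB.png

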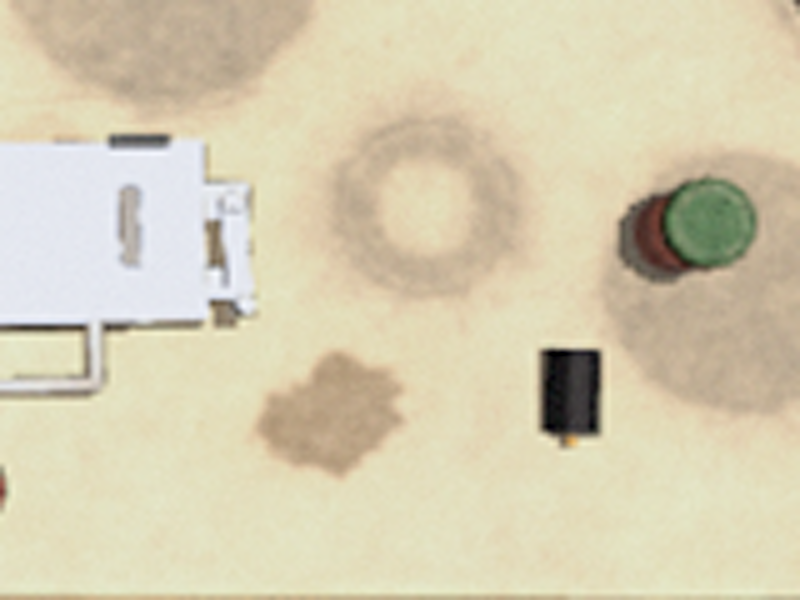

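Only two black cells are present: the left one at about (0.457,0.259) and the right one at about (0.435,-0.339), both with the stud towards -x. I rejected the red and purple ones. Next I'll write a move-planning helper and go over the box to measure it with the wrist camera.

```bash
cat >> h.py <<'E'
N=np.array([[0,-1,0],[-1,0,0],[0,0,-1.]]).T  # columns tool x,y,z
def yawR(deg): return R.from_euler('z',deg,degrees=True).as_matrix()@N
def plan(pos,Rt=N,calls=1,start=None,rows=None,dec=2):
    o=manip.get_obs()
    p0=np.array(o['tool_pos']);R0=R.from_rotvec(o['tool_rot'])
    if start is not None: p0=np.array(start[0]);R0=R.from_matrix(start[1])
    n=calls*10
    rv=(R0.inv()*R.from_matrix(Rt)).as_rotvec()
    Rc=R0;p=p0.copy();out=[]
    for i in range(n):
        d=(np.array(pos)-p)/(n-i)
        s=Rc.inv().apply(d)/0.025
        t=(Rc.inv()*R.from_matrix(Rt)).as_rotvec()/(n-i)/np.radians(6)
        row=np.round(np.r_[s,t],dec);out.append(row)
        p=p+Rc.apply(row[:3]*.025);Rc=Rc*R.from_rotvec(row[3:]*np.radians(6))
    for k in range(calls):print([[x.tolist() for x in out[10*k:10*k+10]]])
    print('max',np.abs(out).max(),'from',p0.round(4),'yaw',np.degrees(np.arctan2(*R0.as_matrix()[[1,0],0])).round(2)+90)
E
python3 - <<'E'
from h import *
p=snap('wrist');print(np.array(p['tool_from_camera']).round(4))
plan([0.47,-0.05,0.30],calls=3)
E
```

```text
[[ 1.000e+00 -2.000e-04 -0.000e+00  4.000e-04]
 [ 2.000e-04  9.518e-01  3.067e-01 -7.720e-02]
 [-0.000e+00 -3.067e-01  9.518e-01 -1.433e-01]
 [ 0.000e+00  0.000e+00  0.000e+00  1.000e+00]]
[[[-0.57, -0.57, -0.09, -0.0, 0.0, 0.1], [-0.58, -0.57, -0.09, -0.0, 0.0, 0.1], [-0.58, -0.56, -0.09, -0.0, 0.0, 0.1], [-0.59, -0.55, -0.09, -0.0, 0.0, 0.1], [-0.59, -0.55, -0.09, -0.0, 0.0, 0.1], [-0.6, -0.54, -0.09, -0.0, 0.0, 0.1], [-0.61, -0.54, -0.09, -0.0, 0.0, 0.1], [-0.61, -0.53, -0.09, -0.0, 0.0, 0.1], [-0.62, -0.52, -0.09, -0.0, 0.0, 0.1], [-0.62, -0.52, -0.09, -0.0, 0.0, 0.1]]]
[[[-0.63, -0.51, -0.09, -0.0, 0.0, 0.1], [-0.63, -0.5, -0.09, -0.0, 0.0, 0.1], [-0.64, -0.5, -0.09, -0.0, 0.0, 0.1], [-0.64, -0.49, -0.09, -0.0, 0.0, 0.1], [-0.65, -0.48, -0.09, -0.0, 0.0, 0.11], [-0.65, -0.48, -0.09, -0.0, 0.0, 0.1], [-0.66, -0.47, -0.09, -0.0, 0.0, 0.11], [-0.67, -0.46, -0.09, -0.0, 0.0, 0.1], [-0.67, -0.45, -0.09, -0.0, 0.0, 0.11], [-0.68, -0.45, -0.09, -0.0, 0.0, 0.1]]]
[[[-0.68, -0.44, -0.09, -0.0, 0.0, 0.11], [-0.68, -0.43, -0.1, -0.0, 0.0, 0.1], [-0.69, -0.43, -0.09, -0.0, 0.0, 0.11], [-0.69, -0.42, -0.1, -0.0, 0.0, 0.1], [-0.7, -0.41, -0.09, -0.0, 0.0, 0.11], [-0.7, -0.4, -0.1, -0.0, 0.0, 0.1], [-0.71, -0.39, -0.09, -0.0, 0.0, 0.11], [-0.71, -0.39, -0.1, -0.0, 0.0, 0.1], [-0.72, -0.38, -0.09, -0.0, 0.0, 0.11], [-0.72, -0.37, -0.1, -0.0, 0.0, 0.1]]]
max 0.72 from [ 0.1983 -0.5927  0.2313] yaw 18.5
```

>>> drive_tool([
  [[-0.6,-0.55,-0.1,0,0,0.1],[-0.6,-0.55,-0.1,0,0,0.1],[-0.6,-0.55,-0.1,0,0,0.1],[-0.6,-0.55,-0.1,0,0,0.1],[-0.6,-0.55,-0.1,0,0,0.1],[-0.6,-0.55,-0.1,0,0,0.1],[-0.6,-0.55,-0.1,0,0,0.1],[-0.6,-0.55,-0.1,0,0,0.1],[-0.6,-0.55,-0.1,0,0,0.1],[-0.6,-0.55,-0.1,0,0,0.1]],
], jaw=1)

```text
t: 1.63
tool_pos: [0.2901, -0.4101, 0.2566]
tool_rot: [2.449, -1.967, 0.001]
ft_force: [1.3, -0.5, 0.4]
width: 1.002
```

>>> drive_tool([
  [[-0.65,-0.48,-0.1,0,0,0.1],[-0.65,-0.48,-0.1,0,0,0.1],[-0.65,-0.48,-0.1,0,0,0.1],[-0.65,-0.48,-0.1,0,0,0.1],[-0.65,-0.48,-0.1,0,0,0.1],[-0.65,-0.48,-0.1,0,0,0.1],[-0.65,-0.48,-0.1,0,0,0.1],[-0.65,-0.48,-0.1,0,0,0.1],[-0.65,-0.48,-0.1,0,0,0.1],[-0.65,-0.48,-0.1,0,0,0.1]],
])

```text
t: 2.47
tool_pos: [0.3806, -0.2296, 0.2817]
tool_rot: [-2.343, 2.093, -0.001]
ft_force: [1.1, 0.8, 0.4]
width: 1.001
```

>>> drive_tool([
  [[-0.7,-0.4,-0.1,0,0,0.1],[-0.7,-0.4,-0.1,0,0,0.1],[-0.7,-0.4,-0.1,0,0,0.1],[-0.7,-0.4,-0.1,0,0,0.1],[-0.7,-0.4,-0.1,0,0,0.1],[-0.7,-0.4,-0.1,0,0,0.1],[-0.7,-0.4,-0.1,0,0,0.1],[-0.7,-0.4,-0.1,0,0,0.1],[-0.7,-0.4,-0.1,0,0,0.1],[-0.7,-0.4,-0.1,0,0,0.1]],
])

```text
t: 3.3
tool_pos: [0.4688, -0.0485, 0.3067]
tool_rot: [-2.23, 2.212, -0.001]
ft_force: [0.5, -0.4, -0.6]
width: 1.001
```

```bash
python3 - <<'E'
from h import *
p=snap('wrist');save('w1',p['color']);W=cloud(p);np.savez('/tmp/w1.npz',W=W,c=p['color'])
d=nets.outline_of(p,'lid')[0];m=d['region']
q=W[m&(abs(W[...,2]-.065)<.006)];print(np.median(q,0),len(q))
r=cv2.minAreaRect((q[:,:2]*1000).astype(np.float32));print(r)
for n in ['hasp_peg','hasp','lid_bar']:
  for d in nets.outline_of(p,n)[:2]:
    m=d['region'];print(n,d['score'],d['at'],np.nanmedian(W[m],0),np.nanmin(W[m],0),np.nanmax(W[m],0))
hi=(W[...,2]>.088)&(W[...,2]<.105)&(W[...,0]>.4)&(W[...,0]<.6)&(W[...,1]<-.08)&(W[...,1]>-.25)
print('peg',hi.sum(),np.nanmean(W[hi],0),W[hi].min(0),W[hi].max(0))
E
```

```text
[0.53743156 0.01129357 0.06474874] 24270
((516.170166015625, 6.2274627685546875), (162.2486114501953, 234.5972442626953), 1.257577896118164)
hasp_peg 0.93 [119.5, 386.1] [ 0.51771254 -0.11730237  0.06989282] [ 0.48308527 -0.12741827  0.06703808] [ 0.5553188  -0.10742549  0.10108778]
hasp_peg 0.71 [98.5, 269.9] [0.53672554 0.00431799 0.06479478] [ 0.43144922 -0.12741827 -0.00068789] [0.60465031 0.15318699 0.10108778]
hasp 0.75 [120.0, 383.8] [ 0.51770896 -0.11661696  0.06989787] [ 0.48179648 -0.12741827  0.06646805] [ 0.5622793  -0.10676077  0.10108778]
lid_bar 0.58 [101.1, 262.5] [0.53685499 0.01169453 0.06474123] [ 0.42975548 -0.11151057 -0.00067281] [0.60478386 0.15276787 0.07043568]
peg 128 [ 0.48836674 -0.11913481  0.09812958] [ 0.48264205 -0.12591971  0.08816129] [ 0.4937991  -0.11402977  0.10108778]
```

View pics/w1.png

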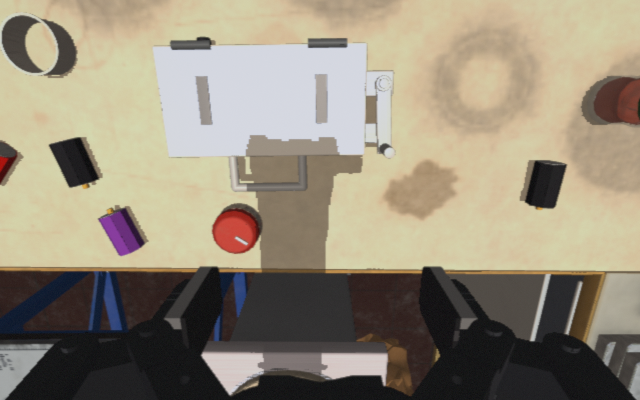

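```bash
python3 - <<'E'
import numpy as np
f=np.load('/tmp/w1.npz');W=f['W'];c=f['c'].astype(int)
m=(abs(W[...,2]-.065)<.004)&(W[...,1]<.14)&(W[...,1]>-.125)&(W[...,0]<.62)
q=W[m]
# left/right edges per x bin
for x in np.arange(.49,.59,.02):
    s=q[abs(q[:,0]-x)<.004];s=s[s[:,1]>-.108-.0];print('x',x.round(3),s[:,1].max().round(4),np.sort(q[abs(q[:,0]-x)<.004][:,1])[:3].round(4))
for y in np.arange(-.09,.12,.02):
    s=q[abs(q[:,1]-y)<.004];s2=s[s[:,0]>.46];print('y',y.round(3),s2[:,0].min().round(4),s2[:,0].max().round(4))
b=(W[...,2]>.045)&(W[...,2]<.07)&(W[...,0]<.465)&(W[...,0]>.41)
b=W[b];print('bar',len(b),b.min(0),b.max(0));s=b[b[:,0]<.447]
for y in np.arange(-.03,.05,.01):
    t=s[abs(s[:,1]-y)<.003];print(y.round(2),t[:,0].mean().round(4),t[:,0].min().round(4),t[:,2].max().round(4)) if len(t) else 0
E
```

```text
x 0.49 0.123 [-0.1239 -0.1143 -0.1133]
x 0.51 0.1227 [-0.125  -0.1248 -0.1226]
x 0.53 0.1237 [-0.1248 -0.1248 -0.1247]
x 0.55 0.1243 [-0.125  -0.1249 -0.1249]
x 0.57 0.1239 [-0.1247 -0.124  -0.124 ]
y -0.09 0.4796 0.594
y -0.07 0.4793 0.5984
y -0.05 0.4779 0.5983
y -0.03 0.4614 0.5928
y -0.01 0.4778 0.5926
y 0.01 0.4774 0.5925
y 0.03 0.4775 0.5923
y 0.05 0.462 0.5912
y 0.07 0.4759 0.5954
y 0.09 0.476 0.5955
y 0.11 0.4758 0.5898
bar 916 [ 0.43327722 -0.03405042  0.05345407] [0.46496162 0.05602203 0.06364542]
-0.03 0.4413 0.4352 0.0622
-0.02 0.4406 0.4353 0.0614
-0.01 0.4399 0.4351 0.0621
0.0 0.4399 0.4352 0.0618
0.01 0.4397 0.4352 0.0625
0.02 0.4397 0.4352 0.0615
0.03 0.4396 0.4353 0.0619
0.04 0.4389 0.4333 0.0619
```

The wrist view shows the lid around (260,100), the peg at (388,150), the pin at (383,82) and the bar at (270,187). Sizes agree with the description, and the box yaw is about 1.1°. Next I'll grasp the peg.

```bash
python3 - <<'E'
from h import *
plan([0.488,-0.120,.12],yawR(1.1),calls=1)
plan([0.488,-0.120,.074],yawR(1.1),calls=1,start=([0.488,-0.120,.12],yawR(1.1)))
E
```

```text
[[[0.28, -0.08, 0.75, 0.0, -0.0, -0.01], [0.28, -0.08, 0.74, 0.0, -0.0, -0.01], [0.28, -0.08, 0.75, 0.0, -0.0, -0.01], [0.28, -0.07, 0.74, 0.0, -0.0, -0.01], [0.28, -0.07, 0.75, 0.0, -0.0, -0.01], [0.28, -0.08, 0.74, 0.0, -0.0, -0.01], [0.28, -0.07, 0.75, 0.0, -0.0, -0.01], [0.28, -0.08, 0.74, 0.0, -0.0, -0.01], [0.28, -0.07, 0.75, 0.0, -0.0, -0.01], [0.29, -0.07, 0.74, 0.0, -0.0, -0.01]]]
max 0.75 from [ 0.4682 -0.05    0.3063] yaw 0.4899999999999949
[[[0.0, 0.0, 0.18, 0.0, 0.0, 0.0], [0.0, 0.0, 0.18, 0.0, 0.0, 0.0], [0.0, 0.0, 0.18, 0.0, 0.0, 0.0], [0.0, 0.0, 0.19, 0.0, 0.0, 0.0], [0.0, 0.0, 0.18, 0.0, 0.0, 0.0], [0.0, 0.0, 0.19, 0.0, 0.0, 0.0], [0.0, 0.0, 0.18, 0.0, 0.0, 0.0], [0.0, 0.0, 0.19, 0.0, 0.0, 0.0], [0.0, 0.0, 0.18, 0.0, 0.0, 0.0], [0.0, 0.0, 0.19, 0.0, 0.0, 0.0]]]
max 0.19 from [ 0.488 -0.12   0.12 ] yaw 1.0999999999999943
```

>>> drive_tool([
  [[0.28,-0.08,0.75,0,0,-0.01],[0.28,-0.08,0.75,0,0,-0.01],[0.28,-0.08,0.75,0,0,-0.01],[0.28,-0.08,0.75,0,0,-0.01],[0.28,-0.08,0.75,0,0,-0.01],[0.28,-0.08,0.75,0,0,-0.01],[0.28,-0.08,0.75,0,0,-0.01],[0.28,-0.08,0.75,0,0,-0.01],[0.28,-0.08,0.75,0,0,-0.01],[0.28,-0.08,0.75,0,0,-0.01]],
], jaw=0.6)

```text
t: 4.38
tool_pos: [0.4887, -0.121, 0.1179]
tool_rot: [2.24, -2.202, 0.0]
ft_force: [0.1, -1.0, 0.1]
width: 0.597
```

>>> drive_tool([
  [[0,0,0.25,0,0,0],[0,0,0.25,0,0,0],[0,0,0.25,0,0,0],[0,0,0.25,0,0,0],[0,0,0.25,0,0,0],[0,0,0.25,0,0,0],[0,0,0.25,0,0,0],[0,0,0,0,0,0],[0,0,0,0,0,0],[0,0,0,0,0,0]],
])

```text
t: 5.22
tool_pos: [0.4896, -0.119, 0.0753]
tool_rot: [-2.243, 2.2, -0.0]
ft_force: [1.3, 0.6, 0.0]
width: 0.599
```

>>> drive_tool([
  [[0,0,0,0,0,0],[0,0,0,0,0,0],[0,0,0,0,0,0],[0,0,0,0,0,0],[0,0,0,0,0,0],[0,0,0,0,0,0],[0,0,0,0,0,0],[0,0,0,0,0,0],[0,0,0,0,0,0],[0,0,0,0,0,0]],
], jaw=0)

```text
t: 6.05
tool_pos: [0.4896, -0.1192, 0.0754]
tool_rot: [-2.242, 2.2, -0.001]
ft_force: [-2.6, -0.5, 5.9]
width: 0.117
```

```bash
python3 - <<'E'
from h import *
o=manip.get_obs();print(o['tool_pos'],o['ft_force'],o['width'])
p=snap('wrist');save('w2',p['color'])
# arc of peg
a=.019;pin=np.array([0,0.]);P=np.array(o['tool_pos'][:2])
Rm=lambda t:np.array([[np.cos(t),-np.sin(t)],[np.sin(t),np.cos(t)]])
prev=np.zeros(2)
for k in range(1,21):
    th=1.6*k/20
    d=Rm(a)@(np.array([68-68*np.cos(th),-68*np.sin(th)]))
    s=(d-prev)/25;prev=d
    t=yawR(1.1)[:2,:2].T@s
    print(k,t.round(2),d.round(1))
E
```

```text
[ 0.48957253 -0.11916649  0.07540275] [-2.56422488 -0.50797692  5.91363974] 0.116794341416459
1 [ 0.22 -0.01] [ 0.3 -5.4]
2 [ 0.22 -0.03] [  1.1 -10.8]
3 [ 0.21 -0.04] [  2.3 -16.1]
4 [ 0.21 -0.06] [  3.9 -21.3]
5 [ 0.2  -0.08] [  5.9 -26.4]
6 [ 0.2  -0.09] [  8.3 -31.2]
7 [ 0.19 -0.11] [ 11.1 -35.9]
8 [ 0.18 -0.12] [ 14.2 -40.3]
9 [ 0.17 -0.14] [ 17.7 -44.5]
10 [ 0.16 -0.15] [ 21.5 -48.4]
11 [ 0.15 -0.16] [ 25.7 -51.9]
12 [ 0.13 -0.17] [ 30.1 -55.1]
13 [ 0.12 -0.18] [ 34.7 -58. ]
14 [ 0.1  -0.19] [ 39.5 -60.5]
15 [ 0.09 -0.2 ] [ 44.6 -62.5]
16 [ 0.07 -0.21] [ 49.7 -64.2]
17 [ 0.05 -0.21] [ 55.  -65.5]
18 [ 0.04 -0.21] [ 60.4 -66.3]
19 [ 0.02 -0.22] [ 65.8 -66.7]
20 [ 0.   -0.22] [ 71.3 -66.6]
```

View pics/w2.png

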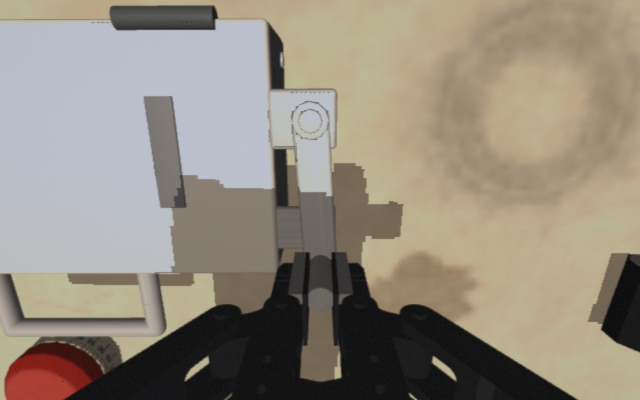

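The peg is between the pads at (320,285), with the strap leading to the pin at (311,122). Width 0.117 is about 10 mm, so the peg is held. I'll swing it out along the arc.

>>> drive_tool([
  [[0.22,-0.01,0,0,0,0],[0.22,-0.03,0,0,0,0],[0.21,-0.04,0,0,0,0],[0.21,-0.06,0,0,0,0],[0.2,-0.08,0,0,0,0],[0.2,-0.09,0,0,0,0],[0.19,-0.11,0,0,0,0],[0.18,-0.12,0,0,0,0],[0.17,-0.14,0,0,0,0],[0.16,-0.15,0,0,0,0]],
])

```text
t: 6.93
tool_pos: [0.5111, -0.1674, 0.0753]
tool_rot: [-2.243, 2.199, 0.001]
ft_force: [-1.1, 3.9, 4.3]
width: 0.117
```

>>> drive_tool([
  [[0.15,-0.16,0,0,0,0],[0.13,-0.17,0,0,0,0],[0.12,-0.18,0,0,0,0],[0.1,-0.19,0,0,0,0],[0.09,-0.2,0,0,0,0],[0.07,-0.21,0,0,0,0],[0.05,-0.21,0,0,0,0],[0.04,-0.21,0,0,0,0],[0.02,-0.22,0,0,0,0],[0,0,0,0,0,0]],
])

```text
t: 7.77
tool_pos: [0.5565, -0.1813, 0.0753]
tool_rot: [-2.245, 2.192, 0.005]
ft_force: [0.9, 11.1, 6.7]
width: 0.113
```

>>> drive_tool([
  [[0,0,0,0,0,0],[0,0,0,0,0,0],[0,0,0,0,0,0],[0,0,0,0,0,0],[0,0,-0.5,0,0,0],[0,0,-0.5,0,0,0],[0,0,-0.5,0,0,0],[0,0,-0.5,0,0,0],[0,0,-0.5,0,0,0],[0,0,-0.5,0,0,0]],
], jaw=0.5)

```text
t: 8.6
tool_pos: [0.5555, -0.1862, 0.1521]
tool_rot: [-2.242, 2.2, -0.002]
ft_force: [0.3, 0.7, -0.1]
width: 0.501
```

```bash
python3 - <<'E'
from h import *
p=snap('wrist');save('w3',p['color'])
print(p['obs']['tool_pos'])
R2=yawR(91.1)  # tool x -> +x world
plan([0.440,0.010,.15],yawR(91.1),calls=2)
plan([0.440,0.010,.15],yawR(-88.9),calls=2);print(p['obs']['qpos'])
E
```

```text
[ 0.5554702  -0.18618806  0.15209621]
[[[-0.4, 0.23, 0.01, -0.0, -0.0, -0.75], [-0.41, 0.19, 0.01, -0.0, -0.0, -0.75], [-0.43, 0.16, 0.01, -0.0, -0.0, -0.75], [-0.44, 0.13, 0.01, -0.0, -0.0, -0.75], [-0.45, 0.09, 0.01, -0.0, -0.0, -0.75], [-0.45, 0.06, 0.01, -0.0, -0.0, -0.75], [-0.46, 0.02, 0.01, -0.0, -0.0, -0.75], [-0.46, -0.02, 0.01, -0.0, -0.0, -0.75], [-0.45, -0.05, 0.01, -0.0, -0.0, -0.75], [-0.45, -0.09, 0.01, -0.0, -0.0, -0.75]]]
[[[-0.44, -0.12, 0.01, -0.0, -0.0, -0.75], [-0.43, -0.15, 0.01, -0.0, -0.01, -0.75], [-0.42, -0.19, 0.0, -0.0, -0.0, -0.75], [-0.4, -0.22, 0.01, -0.0, -0.01, -0.75], [-0.38, -0.25, 0.01, -0.0, -0.0, -0.75], [-0.36, -0.28, 0.0, -0.0, -0.01, -0.75], [-0.34, -0.31, 0.01, -0.0, -0.0, -0.75], [-0.31, -0.33, 0.0, -0.0, -0.01, -0.75], [-0.28, -0.36, 0.01, -0.0, -0.0, -0.75], [-0.26, -0.38, 0.0, -0.0, -0.01, -0.75]]]
max 0.75 from [ 0.5567 -0.1865  0.1547] yaw 1.0900000000000034
[[[-0.4, 0.23, 0.01, -0.0, 0.0, 0.75], [-0.38, 0.26, 0.01, -0.0, 0.0, 0.75], [-0.36, 0.28, 0.01, -0.0, 0.0, 0.75], [-0.33, 0.31, 0.01, -0.0, 0.0, 0.75], [-0.31, 0.34, 0.01, -0.0, 0.0, 0.75], [-0.28, 0.36, 0.01, -0.0, 0.0, 0.75], [-0.25, 0.38, 0.01, -0.0, 0.0, 0.75], [-0.22, 0.4, 0.01, -0.0, 0.0, 0.75], [-0.19, 0.42, 0.01, -0.0, 0.0, 0.75], [-0.16, 0.43, 0.01, -0.0, 0.0, 0.75]]]
[[[-0.12, 0.44, 0.01, -0.0, 0.0, 0.75], [-0.09, 0.45, 0.01, -0.0, 0.0, 0.75], [-0.05, 0.45, 0.0, -0.0, 0.0, 0.75], [-0.01, 0.46, 0.01, -0.0, 0.01, 0.75], [0.02, 0.46, 0.0, -0.0, 0.0, 0.75], [0.06, 0.45, 0.01, -0.01, 0.01, 0.75], [0.09, 0.45, 0.0, -0.0, 0.01, 0.75], [0.13, 0.44, 0.01, -0.01, 0.0, 0.75], [0.16, 0.42, 0.0, -0.0, 0.01, 0.75], [0.19, 0.41, 0.01, -0.01, 0.0, 0.75]]]
max 0.75 from [ 0.5567 -0.1865  0.1547] yaw 1.0900000000000034
[ 0.59470485  0.38081544 -0.41866179  1.58167422  0.16225122  1.21227271
 -1.40587942]
```

View pics/w3.png

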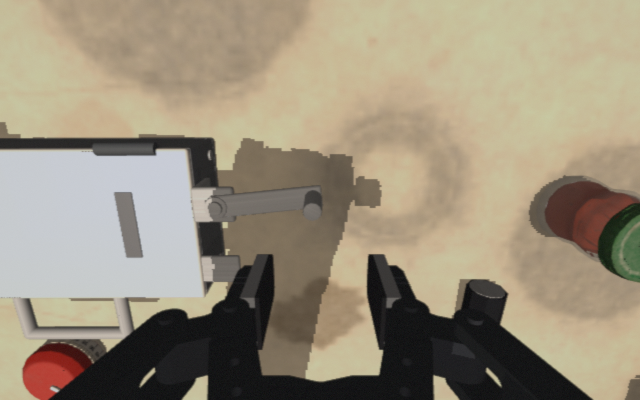

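The hasp now points away from the box, with the peg at (312,205) and the pin at (217,208), roughly 1.5 rad. I'll turn the jaws along x and go to the bar.

>>> drive_tool([
  [[-0.4,0.23,0,0,0,-0.75],[-0.41,0.19,0,0,0,-0.75],[-0.43,0.16,0,0,0,-0.75],[-0.44,0.13,0,0,0,-0.75],[-0.45,0.09,0,0,0,-0.75],[-0.45,0.06,0,0,0,-0.75],[-0.46,0.02,0,0,0,-0.75],[-0.46,-0.02,0,0,0,-0.75],[-0.45,-0.05,0,0,0,-0.75],[-0.45,-0.09,0,0,0,-0.75]],
], jaw=0.35)

```text
t: 9.48
tool_pos: [0.4966, -0.0872, 0.1504]
tool_rot: [2.916, -1.169, 0.0]
ft_force: [-0.6, -0.2, -0.2]
width: 0.351
```

```bash
python3 - <<'E'
from h import *
o=manip.get_obs();print(o['qpos'],o['tool_pos'])
plan([0.440,0.010,.15],yawR(91.1),calls=1)
E
```

```text
[ 0.63914151  0.23374207 -0.60375559  1.79020127  0.14402624  1.16139488
 -0.77176018] [ 0.49659144 -0.08722901  0.15039032]
[[[-0.43, -0.12, 0.0, 0.0, -0.0, -0.75], [-0.42, -0.16, 0.0, 0.0, -0.0, -0.75], [-0.41, -0.19, 0.0, 0.0, -0.0, -0.75], [-0.39, -0.22, 0.0, 0.0, -0.0, -0.74], [-0.37, -0.25, 0.0, 0.0, -0.0, -0.75], [-0.35, -0.28, 0.0, 0.0, -0.0, -0.74], [-0.33, -0.31, 0.0, 0.0, -0.0, -0.75], [-0.3, -0.33, 0.0, 0.0, -0.0, -0.74], [-0.28, -0.36, 0.01, 0.0, -0.0, -0.75], [-0.25, -0.38, 0.0, 0.0, -0.0, -0.74]]]
max 0.75 from [ 0.4966 -0.0872  0.1504] yaw 46.32
```

>>> drive_tool([
  [[-0.43,-0.12,0,0,0,-0.75],[-0.42,-0.16,0,0,0,-0.75],[-0.41,-0.19,0,0,0,-0.75],[-0.39,-0.22,0,0,0,-0.74],[-0.37,-0.25,0,0,0,-0.75],[-0.35,-0.28,0,0,0,-0.74],[-0.33,-0.31,0,0,0,-0.75],[-0.3,-0.33,0,0,0,-0.74],[-0.28,-0.36,0,0,0,-0.75],[-0.25,-0.38,0,0,0,-0.74]],
])

```text
t: 10.32
tool_pos: [0.4404, 0.0103, 0.1504]
tool_rot: [3.141, 0.03, 0.0]
ft_force: [-0.0, 0.4, 0.1]
width: 0.349
```

```bash
python3 - <<'E'
from h import *
p=snap('wrist');save('w4',p['color']);print(p['obs']['qpos'],p['obs']['tool_pos'])
W=cloud(p)
b=(W[...,2]>.045)&(W[...,2]<.07)&(W[...,0]<.455)&(W[...,0]>.41)&(abs(W[...,1])<.08)
q=W[b];print(len(q),np.median(q,0),q.min(0),q.max(0))
plan([0.441,0.010,.036],yawR(91.1),calls=2)
E
```

```text
[ 0.64174243  0.09947845 -0.76947345  1.93560126  0.07666274  1.13527898
 -0.13873802] [0.44040767 0.01026615 0.15038647]
2059 [0.44006981 0.01674626 0.05983489] [ 0.43343177 -0.03302821  0.05356642] [0.45499023 0.05626883 0.06242634]
[[[0.0, 0.01, 0.23, -0.0, 0.0, 0.0], [0.0, 0.0, 0.23, -0.0, 0.0, 0.0], [0.0, 0.01, 0.23, -0.0, 0.0, 0.0], [0.0, 0.0, 0.23, -0.0, 0.0, 0.0], [0.0, 0.01, 0.23, -0.0, 0.0, 0.0], [0.0, 0.0, 0.23, -0.0, 0.0, 0.01], [0.0, 0.01, 0.23, -0.0, 0.0, 0.0], [0.0, 0.0, 0.23, -0.0, 0.0, 0.01], [0.0, 0.01, 0.23, -0.0, 0.0, 0.0], [0.01, 0.0, 0.23, -0.0, 0.0, 0.01]]]
[[[0.0, 0.01, 0.23, -0.0, 0.0, 0.0], [0.01, 0.0, 0.23, -0.0, 0.0, 0.01], [0.0, 0.01, 0.23, -0.0, 0.0, 0.0], [0.01, 0.0, 0.23, -0.0, 0.0, 0.01], [0.0, 0.01, 0.23, -0.0, 0.0, 0.0], [0.01, 0.0, 0.23, -0.0, 0.0, 0.01], [0.0, 0.01, 0.22, -0.0, 0.0, 0.0], [0.01, 0.0, 0.23, -0.0, 0.0, 0.01], [0.0, 0.01, 0.22, -0.0, 0.0, 0.0], [0.01, 0.0, 0.23, -0.0, 0.0, 0.01]]]
max 0.23 from [0.4396 0.0125 0.1504] yaw 91.56
```

View pics/w4.png

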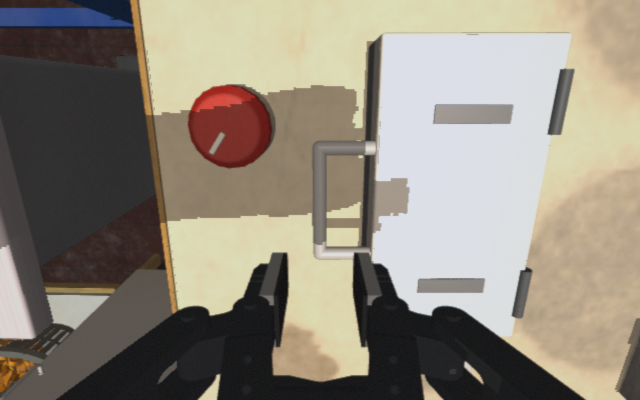

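The bar at (320,200) lies between the finger lines, with the timer at (230,125) clear. I'll descend and grip.

>>> drive_tool([
  [[0,0,0.57,0,0,0],[0,0,0.57,0,0,0],[0,0,0.57,0,0,0],[0,0,0.57,0,0,0],[0,0,0.57,0,0,0],[0,0,0.57,0,0,0],[0,0,0.57,0,0,0],[0,0,0.57,0,0,0],[0,0,0,0,0,0],[0,0,0,0,0,0]],
])

```text
t: 11.2
tool_pos: [0.4404, 0.0098, 0.036]
tool_rot: [-3.141, -0.022, 0.002]
ft_force: [-0.3, -1.2, 0.1]
width: 0.348
```

>>> drive_tool([
  [[0,0,0,0,0,0],[0,0,0,0,0,0],[0,0,0,0,0,0],[0,0,0,0,0,0],[0,0,0,0,0,0],[0,0,0,0,0,0],[0,0,0,0,0,0],[0,0,0,0,0,0],[0,0,0,0,0,0],[0,0,0,0,0,0]],
], jaw=0)

```text
t: 12.03
tool_pos: [0.44, 0.0097, 0.037]
tool_rot: [3.14, 0.023, -0.002]
ft_force: [-7.7, 0.8, 8.0]
width: 0.095
```

```bash
python3 - <<'E'
from h import *
o=manip.get_obs();print(o['tool_pos'],o['ft_force'],o['width'])
# arc: th from 0 to 1.9, tool x ~ world x, z down
r0=np.array([-154,-6.]);prev=np.zeros(2)
ths=np.linspace(0,1.88,41)[1:]
for k,th in enumerate(ths):
    # opening: rotate (-x)->(+z): 
    d=np.array([r0[0]*np.cos(th)+(-r0[1])*-np.sin(th)*-1*0 , 0])
    c,s=np.cos(th),np.sin(th)
    pos=np.array([c*r0[0]+s*r0[1], -s*r0[0]+c*r0[1]])
    d=pos-r0; st=(d-prev)/25;prev=d
    print(k+1,th.round(2),[float(st[0].round(2)),0,float(-st[1].round(2))],d.round(0))
E
```

```text
[0.43996704 0.0097252  0.03697706] [-7.68086564  0.81530043  7.96331611] 0.09512586611889154
1 0.05 [-0.0, 0, -0.29] [-0.  7.]
2 0.09 [0.01, 0, -0.29] [ 0. 14.]
3 0.14 [0.02, 0, -0.29] [ 1. 22.]
4 0.19 [0.04, 0, -0.29] [ 2. 29.]
5 0.24 [0.05, 0, -0.29] [ 3. 36.]
6 0.28 [0.06, 0, -0.28] [ 4. 43.]
7 0.33 [0.08, 0, -0.28] [ 6. 50.]
8 0.38 [0.09, 0, -0.28] [ 9. 57.]
9 0.42 [0.1, 0, -0.27] [11. 64.]
10 0.47 [0.11, 0, -0.27] [14. 70.]
11 0.52 [0.13, 0, -0.26] [17. 77.]
12 0.56 [0.14, 0, -0.25] [21. 83.]
13 0.61 [0.15, 0, -0.25] [24. 89.]
14 0.66 [0.16, 0, -0.24] [28. 95.]
15 0.7 [0.17, 0, -0.23] [ 33. 101.]
16 0.75 [0.18, 0, -0.22] [ 37. 107.]
17 0.8 [0.19, 0, -0.21] [ 42. 112.]
18 0.85 [0.2, 0, -0.21] [ 47. 117.]
19 0.89 [0.21, 0, -0.2] [ 53. 122.]
20 0.94 [0.22, 0, -0.19] [ 58. 127.]
21 0.99 [0.23, 0, -0.17] [ 64. 131.]
22 1.03 [0.24, 0, -0.16] [ 70. 135.]
23 1.08 [0.25, 0, -0.15] [ 76. 139.]
24 1.13 [0.25, 0, -0.14] [ 83. 143.]
25 1.18 [0.26, 0, -0.13] [ 89. 146.]
26 1.22 [0.27, 0, -0.12] [ 96. 149.]
27 1.27 [0.27, 0, -0.1] [102. 151.]
28 1.32 [0.28, 0, -0.09] [109. 154.]
29 1.36 [0.28, 0, -0.08] [116. 155.]
30 1.41 [0.28, 0, -0.06] [123. 157.]
31 1.46 [0.29, 0, -0.05] [131. 158.]
32 1.5 [0.29, 0, -0.04] [138. 159.]
33 1.55 [0.29, 0, -0.02] [145. 160.]
34 1.6 [0.29, 0, -0.01] [152. 160.]
35 1.64 [0.29, 0, 0.0] [159. 160.]
36 1.69 [0.29, 0, 0.02] [167. 160.]
37 1.74 [0.29, 0, 0.03] [174. 159.]
38 1.79 [0.29, 0, 0.04] [181. 158.]
39 1.83 [0.28, 0, 0.06] [188. 156.]
40 1.88 [0.28, 0, 0.07] [195. 155.]
```

>>> drive_tool([
  [[0,0,-0.29,0,0,0],[0.01,0,-0.29,0,0,0],[0.02,0,-0.29,0,0,0],[0.04,0,-0.29,0,0,0],[0.05,0,-0.29,0,0,0],[0.06,0,-0.28,0,0,0],[0.08,0,-0.28,0,0,0],[0.09,0,-0.28,0,0,0],[0.1,0,-0.27,0,0,0],[0.11,0,-0.27,0,0,0]],
])

```text
t: 12.87
tool_pos: [0.4529, 0.01, 0.1072]
tool_rot: [3.141, 0.024, -0.006]
ft_force: [-7.5, 1.0, -2.6]
width: 0.09
```

>>> drive_tool([
  [[0.13,0,-0.26,0,0,0],[0.14,0,-0.25,0,0,0],[0.15,0,-0.25,0,0,0],[0.16,0,-0.24,0,0,0],[0.17,0,-0.23,0,0,0],[0.18,0,-0.22,0,0,0],[0.19,0,-0.21,0,0,0],[0.2,0,-0.21,0,0,0],[0.21,0,-0.2,0,0,0],[0.22,0,-0.19,0,0,0]],
])

```text
t: 13.7
tool_pos: [0.4949, 0.0109, 0.1649]
tool_rot: [3.14, 0.025, -0.012]
ft_force: [-26.6, -0.5, 25.6]
width: 0.09
```

>>> drive_tool([
  [[0.23,0,-0.17,0,0,0],[0.24,0,-0.16,0,0,0],[0.25,0,-0.15,0,0,0],[0.25,0,-0.14,0,0,0],[0.26,0,-0.13,0,0,0],[0.27,0,-0.12,0,0,0],[0.27,0,-0.1,0,0,0],[0.28,0,-0.09,0,0,0],[0.28,0,-0.08,0,0,0],[0.28,0,-0.06,0,0,0]],
])

```text
t: 14.53
tool_pos: [0.5647, 0.0124, 0.1961]
tool_rot: [-3.141, -0.024, -0.005]
ft_force: [-4.6, 1.7, 7.5]
width: 0.09
```

>>> drive_tool([
  [[0.29,0,-0.05,0,0,0],[0.29,0,-0.04,0,0,0],[0.29,0,-0.02,0,0,0],[0.29,0,-0.01,0,0,0],[0.29,0,0,0,0,0],[0.29,0,0.02,0,0,0],[0.29,0,0.03,0,0,0],[0.29,0,0.04,0,0,0],[0.28,0,0.06,0,0,0],[0.28,0,0.07,0,0,0]],
])

```text
t: 15.37
tool_pos: [0.6367, 0.0139, 0.192]
tool_rot: [-3.14, -0.025, -0.003]
ft_force: [-4.5, 3.9, 6.9]
width: 0.094
```

```bash
python3 - <<'E'
from h import *
o=manip.get_obs();print(o['tool_pos'],o['ft_force'],o['width'],o['qpos'])
for n in ['top','scene']:
  p=snap(n);save(n+'1',p['color'])
E
```

```text
[0.63670813 0.01388692 0.1920305 ] [-4.45730446  3.90498546  6.86081718] 0.0942482264290745 [ 0.40415698  0.51860779 -0.69931407  1.37060201  0.33068158  1.3682002
 -0.2791602 ]
```

View pics/scene1.png

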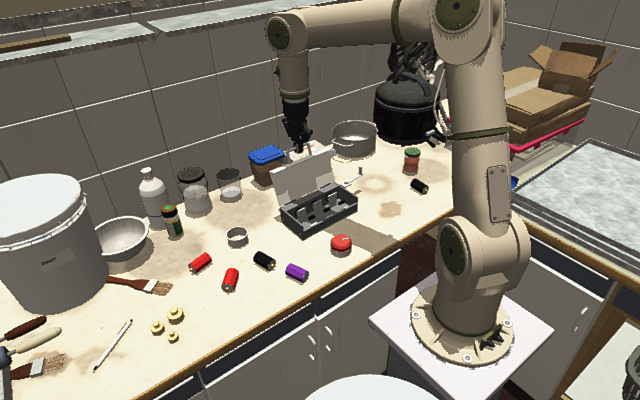

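The lid stands open at about 1.88 rad. I'll nudge it slightly further, release and retreat upwards.

>>> drive_tool([
  [[0.2,0,0.06,0,0,0],[0,0,0,0,0,0],[0,0,0,0,0,0],[0,0,0,0,0,0],[0,0,0,0,0,0],[0,0,0,0,0,0],[0,0,0,0,0,0],[0,0,0,0,0,0],[0,0,0,0,0,0],[0,0,0,0,0,0]],
])

```text
t: 16.3
tool_pos: [0.6417, 0.014, 0.1899]
tool_rot: [-3.14, -0.025, -0.004]
ft_force: [2.1, 5.9, 1.2]
width: 0.09
```

>>> drive_tool([
  [[0,0,0,0,0,0],[0,0,0,0,0,0],[0,0,0,0,0,0],[0,0,0,0,0,0],[0,0,-0.6,0,0,0],[0,0,-0.6,0,0,0],[0,0,-0.6,0,0,0],[0,0,-0.6,0,0,0],[0,0,-0.6,0,0,0],[0,0,-0.6,0,0,0]],
], jaw=0.35)

```text
t: 17.13
tool_pos: [0.6406, 0.0122, 0.28]
tool_rot: [3.141, 0.022, 0.0]
ft_force: [-0.6, 0.4, -0.1]
width: 0.35
```

```bash
python3 - <<'E'
from h import *
o=manip.get_obs();print(o['tool_pos'],o['ft_force'],o['width'],o['qpos'])
plan([0.46,-0.0,.33],yawR(1.1),calls=2)
p=snap('top');W=cloud(p)
for d in nets.outline_of(p,'cell_1')[:8]:
    m=d['region'];print(d['score'],np.round(d['at']),np.nanmedian(W[m],0).round(3),p['color'][m].mean(0).round())
E
```

```text
[0.64064594 0.01215876 0.28003903] [-0.62858067  0.43193377 -0.10313497] 0.3501934703277465 [ 0.38389776  0.49129675 -0.70668303  1.20710125  0.31185613  1.54923232
 -0.25418811]
[[[-0.36, 0.02, -0.1, 0.0, -0.0, 0.75], [-0.36, 0.05, -0.1, 0.0, -0.0, 0.75], [-0.35, 0.08, -0.1, 0.0, -0.0, 0.75], [-0.35, 0.1, -0.1, 0.0, -0.0, 0.75], [-0.34, 0.13, -0.1, 0.0, -0.0, 0.75], [-0.33, 0.16, -0.1, 0.0, -0.0, 0.75], [-0.31, 0.18, -0.1, 0.0, -0.0, 0.75], [-0.3, 0.2, -0.1, 0.0, -0.0, 0.75], [-0.28, 0.23, -0.1, 0.0, -0.0, 0.75], [-0.26, 0.25, -0.1, 0.0, -0.0, 0.75]]]
[[[-0.24, 0.27, -0.1, 0.0, -0.0, 0.75], [-0.22, 0.29, -0.1, 0.0, -0.0, 0.74], [-0.2, 0.3, -0.1, 0.0, -0.0, 0.75], [-0.17, 0.32, -0.1, 0.0, -0.0, 0.74], [-0.15, 0.33, -0.1, 0.0, -0.0, 0.75], [-0.12, 0.34, -0.1, 0.0, -0.0, 0.74], [-0.1, 0.35, -0.1, 0.0, -0.0, 0.75], [-0.07, 0.36, -0.1, 0.0, -0.0, 0.74], [-0.04, 0.36, -0.1, 0.0, -0.0, 0.75], [-0.01, 0.36, -0.1, 0.0, -0.0, 0.74]]]
max 0.75 from [0.6406 0.0122 0.28  ] yaw 90.81
0.77 [210. 207.] [0.454 0.367 0.03 ] [178.  58.  53.]
0.64 [179. 196.] [0.561 0.402 0.029] [176.  60.  55.]
0.59 [240. 252.] [0.366 0.216 0.03 ] [135.  80. 147.]
0.53 [218. 420.] [ 0.435 -0.339  0.029] [57. 54. 50.]
0.52 [209. 241.] [0.46  0.259 0.03 ] [53. 50. 48.]
```

>>> drive_tool([
  [[-0.36,0.02,-0.1,0,0,0.75],[-0.36,0.05,-0.1,0,0,0.75],[-0.35,0.08,-0.1,0,0,0.75],[-0.35,0.1,-0.1,0,0,0.75],[-0.34,0.13,-0.1,0,0,0.75],[-0.33,0.16,-0.1,0,0,0.75],[-0.31,0.18,-0.1,0,0,0.75],[-0.3,0.2,-0.1,0,0,0.75],[-0.28,0.23,-0.1,0,0,0.75],[-0.26,0.25,-0.1,0,0,0.75]],
], jaw=0.8)

```text
t: 18.07
tool_pos: [0.5497, 0.006, 0.3035]
tool_rot: [2.908, -1.187, -0.001]
ft_force: [0.7, 0.5, 0.9]
width: 0.799
```

>>> drive_tool([
  [[-0.24,0.27,-0.1,0,0,0.75],[-0.22,0.29,-0.1,0,0,0.75],[-0.2,0.3,-0.1,0,0,0.75],[-0.17,0.32,-0.1,0,0,0.75],[-0.15,0.33,-0.1,0,0,0.75],[-0.12,0.34,-0.1,0,0,0.75],[-0.1,0.35,-0.1,0,0,0.75],[-0.07,0.36,-0.1,0,0,0.75],[-0.04,0.36,-0.1,0,0,0.75],[-0.01,0.36,-0.1,0,0,0.7]],
])

```text
t: 18.9
tool_pos: [0.4593, 0.0002, 0.3286]
tool_rot: [2.238, -2.204, -0.001]
ft_force: [-0.4, -0.4, 0.1]
width: 0.799
```

```bash
python3 - <<'E'
from h import *
p=snap('wrist');save('w5',p['color']);W=cloud(p);np.savez('/tmp/w5.npz',W=W,c=p['color']);print(p['obs']['tool_pos'],p['obs']['qpos'])
# predicted box features
a=.019;C=np.array([.536,.0095])
Rm=np.array([[np.cos(a),-np.sin(a)],[np.sin(a),np.cos(a)]])
B=lambda x,y,z:np.r_[C+Rm@np.array([x,y]),z]
im=p['color'].copy()
def L(a,b,col):
    q=proj(p,np.array([B(*a),B(*b)]));cv2.line(im,tuple(int(v) for v in q[0].round()),tuple(int(v) for v in q[1].round()),col,1)
for s in (1,-1):
    L((-.058,s*.106,.058),(.03,s*.106,.058),(255,0,0));L((-.058,s*.111,.058),(.058,s*.111,.058),(0,255,0))
L((-.058,-.106,.0345),(-.058,.106,.0345),(255,0,0));L((.03,-.106,.058),(.03,.106,.058),(255,0,0))
for y in(-.062,0,.062):
    L((-.047,y-.013,.0345),(-.047,y+.013,.0345),(0,255,0)); L((.007,y-.015,.056),(.007,y+.015,.056),(0,255,255))
    L((-.047,y-.013,.0345),(-.052,y-.013,.0345),(0,255,0));L((-.047,y+.013,.0345),(-.052,y+.013,.0345),(0,255,0))
save('w5b',cv2.resize(im[0:240,120:440],(800,600)))
E
```

```text
[4.59261208e-01 2.11906287e-04 3.28564799e-01] [ 0.46700285  0.01734284 -0.5399354   1.5977938   0.00904678  1.52984072
 -1.62855348]
```

View pics/w5b.png

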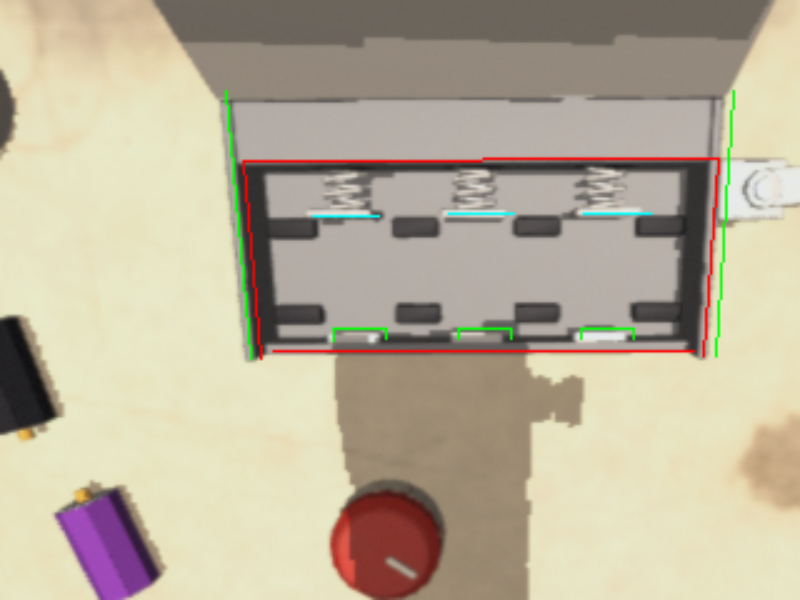

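View pics/w5.png

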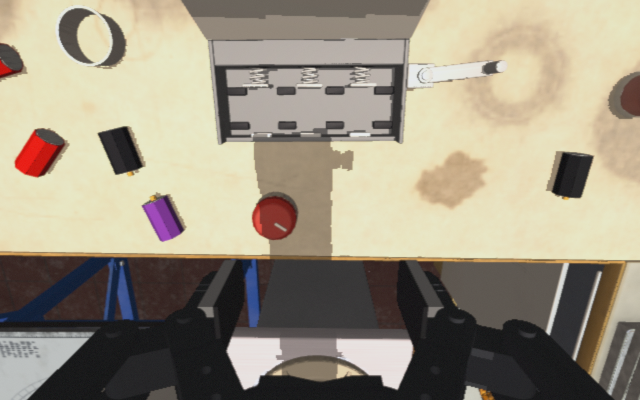

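The wrist picture agrees with the model. The springs are at (258,76), (309,76) and (359,76), the lips along row 133, and the hasp is out at (495,67). The box appears about 2 mm further in +y than modelled. Next is the left cell at (120,150).

```bash
python3 - <<'E'
from h import *
plan([0.425,0.255,.22],yawR(12),calls=2)
E
```

```text
[[[-0.51, 0.06, 0.22, 0.0, -0.0, -0.09], [-0.51, 0.06, 0.22, 0.0, -0.0, -0.1], [-0.51, 0.05, 0.22, 0.0, -0.0, -0.09], [-0.51, 0.05, 0.22, 0.0, -0.0, -0.1], [-0.51, 0.04, 0.22, 0.0, -0.0, -0.09], [-0.51, 0.04, 0.22, 0.0, -0.0, -0.1], [-0.51, 0.03, 0.22, 0.0, -0.0, -0.09], [-0.51, 0.03, 0.22, 0.0, -0.0, -0.1], [-0.51, 0.02, 0.22, 0.0, -0.0, -0.09], [-0.52, 0.01, 0.22, 0.0, -0.0, -0.1]]]
[[[-0.52, 0.01, 0.22, 0.0, -0.0, -0.09], [-0.51, 0.0, 0.22, 0.0, -0.0, -0.1], [-0.52, 0.0, 0.22, 0.0, -0.0, -0.09], [-0.51, -0.0, 0.22, 0.0, -0.0, -0.1], [-0.52, -0.01, 0.21, 0.0, -0.0, -0.09], [-0.51, -0.02, 0.22, 0.0, -0.0, -0.1], [-0.51, -0.02, 0.21, 0.0, -0.0, -0.09], [-0.52, -0.03, 0.22, 0.0, -0.0, -0.1], [-0.51, -0.03, 0.21, 0.0, -0.0, -0.09], [-0.52, -0.03, 0.22, 0.0, -0.01, -0.1]]]
max 0.52 from [4.584e-01 3.000e-04 3.294e-01] yaw 0.6099999999999994
```

>>> drive_tool([
  [[-0.51,0.05,0.22,0,0,-0.1],[-0.51,0.05,0.22,0,0,-0.1],[-0.51,0.05,0.22,0,0,-0.1],[-0.51,0.05,0.22,0,0,-0.1],[-0.51,0.04,0.22,0,0,-0.1],[-0.51,0.04,0.22,0,0,-0.1],[-0.51,0.03,0.22,0,0,-0.1],[-0.51,0.03,0.22,0,0,-0.1],[-0.51,0.02,0.22,0,0,-0.1],[-0.51,0.01,0.22,0,0,-0.1]],
])

```text
t: 19.78
tool_pos: [0.4419, 0.1286, 0.2738]
tool_rot: [-2.357, 2.077, -0.0]
ft_force: [0.8, -0.2, -0.4]
width: 0.799
```

>>> drive_tool([
  [[-0.51,0,0.22,0,0,-0.1],[-0.51,0,0.22,0,0,-0.1],[-0.51,0,0.22,0,0,-0.1],[-0.51,0,0.22,0,0,-0.1],[-0.51,-0.01,0.22,0,0,-0.1],[-0.51,-0.02,0.22,0,0,-0.1],[-0.51,-0.02,0.22,0,0,-0.1],[-0.51,-0.03,0.22,0,0,-0.1],[-0.51,-0.03,0.22,0,0,-0.1],[-0.51,-0.03,0.22,0,0,-0.1]],
])

```text
t: 20.62
tool_pos: [0.4235, 0.2548, 0.2188]
tool_rot: [-2.462, 1.951, 0.0]
ft_force: [-0.3, 0.1, 0.7]
width: 0.802
```

```bash
cat >> h.py <<'E'
def cellfit(p,verbose=1):
    """fit black cell in wrist picture: returns origin xy, yaw(deg) of x axis (stud->tail)"""
    W=cloud(p);c=p['color'].astype(float)
    best=None
    for d in nets.outline_of(p,'cell_1'):
        m=d['region'];mc=np.median(c[m],0)
        if verbose:print('cand',round(d['score'],2),np.round(d['at']),m.sum(),mc,np.nanmedian(W[m],0).round(3))
        if mc.max()-mc.min()<25 and mc.max()<90 and best is None and m.sum()>150: best=d
    m=cv2.dilate(best['region'].astype(np.uint8),np.ones((3,3)))>0
    q=W[m];q=q[~np.isnan(q[:,0])]
    top=q[(q[:,2]>.026)&(q[:,2]<.045)]
    r=cv2.minAreaRect((top[:,:2]*1000).astype(np.float32))
    print('top rect',np.round(r[0],1),np.round(r[1],1),r[2],'z',np.percentile(top[:,2],[50,90]))
    br=m&(c[...,0]-c[...,2]>45)&(c[...,0]>90)
    if br.sum(): print('brass',br.sum(),np.nanmean(W[br],0).round(4))
    return top,best
E
python3 - <<'E'
from h import *
p=snap('wrist');save('w6',p['color']);print(p['obs']['tool_pos'])
cellfit(p)
E
```

```text
[0.4235364  0.25481175 0.21875212]
cand 0.96 [136. 320.] 2116 [35. 33. 35.] [0.46  0.263 0.032]
cand 0.75 [111. 209.] 2445 [204.  49.  41.] [0.456 0.368 0.031]
cand 0.7 [  2. 182.] 151 [76. 18. 17.] [0.545 0.409 0.016]
cand 0.62 [229. 338.] 1796 [83. 43. 93.] [0.369 0.221 0.031]
cand 0.6 [ 99. 567.] 27414 [143. 138. 132.] [0.544 0.064 0.033]
top rect [458.9 263.1] [56.6 31.6] 14.008179664611816 z [0.0327262  0.03431172]
brass 41 [0.4308 0.2583 0.0142]
```

View pics/w6.png

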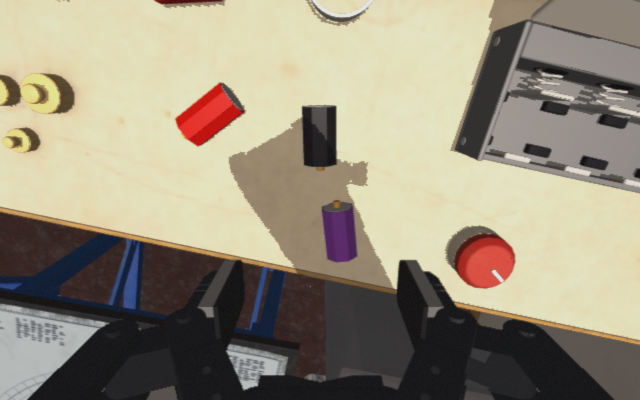

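Seen from above, the black cell is at (320,136) with its stud at (320,168), and the purple look-alike is at (340,230). The fit gives 56.6 mm length and a top height of 33 mm, so this is right. I'll grip it 5.5 mm towards the stud so the fingers clear the cradle blocks.

```bash
python3 - <<'E'
from h import *
plan([0.4537,0.2617,.06],yawR(14),calls=1)
plan([0.4537,0.2617,.002],yawR(14),calls=1,start=([0.4537,0.2617,.06],yawR(14)))
E
```

```text
[[[0.01, -0.13, 0.63, 0.0, 0.0, -0.01], [0.01, -0.13, 0.63, 0.0, 0.0, -0.01], [0.01, -0.13, 0.63, 0.0, 0.0, -0.01], [0.01, -0.13, 0.63, 0.0, 0.0, -0.01], [0.01, -0.13, 0.64, 0.0, 0.0, -0.01], [0.01, -0.13, 0.63, 0.0, 0.0, -0.01], [0.01, -0.13, 0.64, 0.0, 0.0, -0.01], [0.0, -0.12, 0.63, 0.0, 0.0, -0.01], [0.01, -0.13, 0.64, 0.01, 0.01, -0.01], [0.0, -0.12, 0.63, 0.0, 0.0, -0.01]]]
max 0.64 from [0.4223 0.256  0.2183] yaw 13.400000000000006
[[[0.0, 0.0, 0.23, 0.0, 0.0, 0.0], [0.0, 0.0, 0.23, 0.0, 0.0, -0.0], [0.0, 0.0, 0.23, 0.0, 0.0, -0.0], [0.0, 0.0, 0.23, 0.0, 0.0, -0.0], [0.0, 0.0, 0.23, 0.0, 0.0, -0.0], [0.0, 0.0, 0.23, 0.0, 0.0, -0.0], [0.0, 0.0, 0.24, 0.0, 0.0, -0.0], [0.0, 0.0, 0.23, 0.0, 0.0, -0.0], [0.0, 0.0, 0.24, 0.0, 0.0, -0.0], [0.0, 0.0, 0.23, 0.0, 0.0, -0.0]]]
max 0.24 from [0.4537 0.2617 0.06  ] yaw 14.0
```

>>> drive_tool([
  [[0.01,-0.13,0.63,0,0,-0.01],[0.01,-0.13,0.63,0,0,-0.01],[0.01,-0.13,0.63,0,0,-0.01],[0.01,-0.13,0.63,0,0,-0.01],[0.01,-0.13,0.63,0,0,-0.01],[0.01,-0.13,0.63,0,0,-0.01],[0.01,-0.13,0.63,0,0,-0.01],[0,-0.13,0.63,0,0,-0.01],[0,-0.13,0.63,0,0,-0.01],[0,-0.12,0.63,0,0,-0.01]],
])

```text
t: 21.55
tool_pos: [0.4562, 0.2589, 0.0611]
tool_rot: [-2.471, 1.941, -0.001]
ft_force: [-0.4, -0.2, 1.4]
width: 0.802
```

```bash
python3 - <<'E'
from h import *
p=snap('wrist');save('w7',p['color']);cellfit(p,0)
plan([0.4537,0.2617,.002],yawR(14))
E
```

```text
top rect [458.6 263.6] [57.6 31.3] 14.215632438659668 z [0.03283869 0.03416788]
[[[-0.02, -0.0, 0.23, 0.0, -0.0, -0.01], [-0.02, -0.0, 0.23, 0.0, -0.0, -0.0], [-0.02, -0.0, 0.23, 0.0, -0.0, -0.01], [-0.01, -0.0, 0.23, 0.01, -0.0, -0.0], [-0.02, -0.0, 0.23, 0.0, -0.0, -0.01], [-0.01, -0.0, 0.23, 0.01, -0.0, -0.0], [-0.02, 0.0, 0.23, 0.0, -0.0, -0.01], [-0.01, 0.0, 0.23, 0.01, -0.0, -0.0], [-0.02, 0.0, 0.23, 0.0, -0.0, -0.01], [-0.01, 0.0, 0.23, 0.01, -0.01, -0.0]]]
max 0.23 from [0.4548 0.2579 0.0596] yaw 13.689999999999998
```

View pics/w7.png

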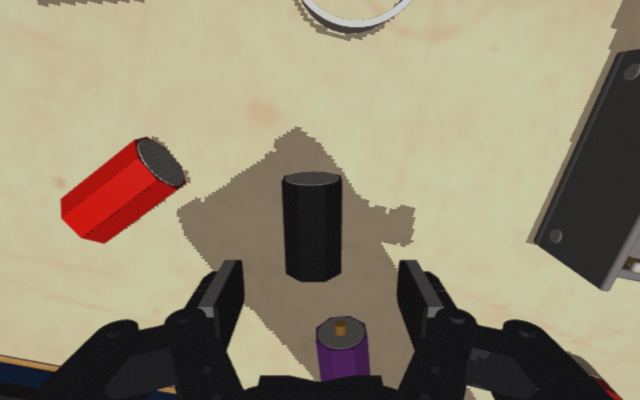

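The cell is centred between the fingers at (312,228). I'll descend with a 4 mm shift and close.

>>> drive_tool([
  [[-0.05,0,0,0,0,-0.01],[-0.05,0,0.2,0,0,-0.01],[-0.05,0,0.3,0,0,-0.01],[0,0,0.3,0,0,0],[0,0,0.3,0,0,0],[0,0,0.3,0,0,0],[0,0,0.3,0,0,0],[0,0,0.3,0,0,0],[0,0,0.3,0,0,0],[0,0,0,0,0,0]],
])

```text
t: 22.48
tool_pos: [0.4537, 0.2624, 0.0025]
tool_rot: [2.473, -1.934, -0.002]
ft_force: [-0.6, -0.5, 0.2]
width: 0.799
```

>>> drive_tool([
  [[0,0,0,0,0,0],[0,0,0,0,0,0],[0,0,0,0,0,0],[0,0,0,0,0,0],[0,0,0,0,0,0],[0,0,0,0,0,0],[0,0,0,0,0,0],[0,0,0,0,0,0],[0,0,0,0,0,0],[0,0,0,0,0,0]],
], jaw=0)

```text
t: 23.32
tool_pos: [0.4551, 0.2633, 0.005]
tool_rot: [-2.474, 1.935, -0.001]
ft_force: [0.1, -0.7, 6.3]
width: 0.37
```

```bash
python3 - <<'E'
from h import *
for i in range(4):
    o=manip.get_obs();print(o['t'],o['tool_pos'].round(4),o['ft_force'].round(1),o['width'])
p=snap('wrist');save('w8',p['color']);o=p['obs'];print(o['tool_pos'].round(4))
E
```

```text
23.3167 [0.4551 0.2633 0.005 ] [ 0.1 -0.7  6.3] 0.3698089966422063
23.3167 [0.4551 0.2633 0.005 ] [ 0.1 -0.7  6.3] 0.3698089966422063
23.3167 [0.4551 0.2633 0.005 ] [ 0.1 -0.7  6.3] 0.3698089966422063
23.3167 [0.4551 0.2633 0.005 ] [ 0.1 -0.7  6.3] 0.3698089966422063
[0.4551 0.2633 0.005 ]
```

View pics/w8.png

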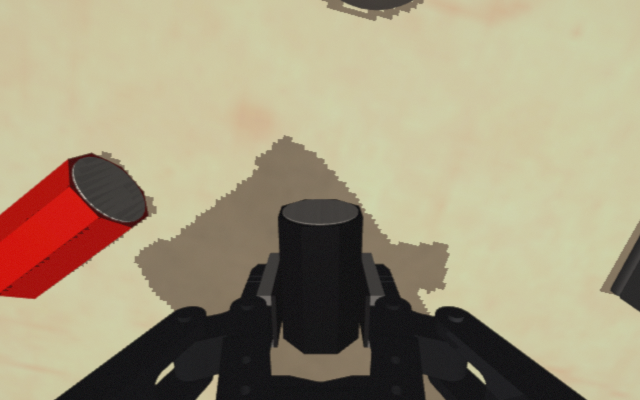

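The cell is held, with its tail face at (320,212) and width 0.37. I'll lift it and measure how it sits in the tool frame.

>>> drive_tool([
  [[0,0,-0.3,0,0,0],[0,0,-0.5,0,0,0],[0,0,-0.6,0,0,0],[0,0,-0.6,0,0,0],[0,0,-0.6,0,0,0],[0,0,-0.6,0,0,0],[0,0,-0.6,0,0,0],[0,0,-0.6,0,0,0],[0,0,0,0,0,0],[0,0,0,0,0,0]],
])

```text
t: 24.2
tool_pos: [0.4551, 0.2632, 0.1155]
tool_rot: [-2.473, 1.935, -0.002]
ft_force: [-0.7, -0.4, -2.2]
width: 0.371
```

```bash
cat >> h.py <<'E'
def heldfit(p):
    d=p['depth'];v,u=np.mgrid[:400,:640]
    P=np.stack([(u-p['cx'])/p['fx']*d,(v-p['cy'])/p['fy']*d,d],-1)
    T=np.array(p['tool_from_camera']);Q=P@T[:3,:3].T+T[:3,3]
    m=(d>0)&(abs(Q[...,0])<.03)&(Q[...,2]<0.02)&(Q[...,2]>-.045)&(Q[...,1]>-.06)&(Q[...,1]<.05)&(v<372)
    m&=(u>262)&(u<378)
    return Q,m
E
python3 - <<'E'
from h import *
p=snap('wrist');save('w9',p['color']);Q,m=heldfit(p);o=p['obs'];print(o['tool_pos'],o['width'],o['ft_force'])
# profile along column 320
for u in (305,320,335):
  for v in range(180,365,8):
    print(u,v,Q[v,u].round(4)*1000,p['color'][v,u]) if u==320 or v%24==0 else 0
E
```

```text
[0.4551436  0.26321001 0.11545488] 0.37149179427455986 [-0.67673269 -0.44147026 -2.18604718]
320 180 [  0.4 -12.4 114.6] [137 121 100]
320 188 [  0.4  -5.7 115.5] [135 119  97]
320 196 [  0.4   0.2 113.7] [133 118  97]
320 204 [  0.5 -32.   -5.1] [67 64 61]
320 212 [  0.5 -32.4 -16.2] [67 64 61]
320 220 [  0.5 -31.9 -23.9] [66 63 61]
320 228 [  0.5 -30.6 -28.5] [27 27 28]
320 236 [  0.5 -27.  -27.3] [27 26 28]
320 244 [  0.5 -24.1 -28.1] [29 27 28]
320 252 [  0.5 -20.7 -27.7] [22 23 24]
320 260 [  0.5 -18.1 -28.9] [25 25 25]
320 268 [  0.5 -14.8 -29. ] [26 24 27]
320 276 [  0.5 -10.9 -28.1] [24 23 23]
320 284 [  0.5  -7.5 -28.1] [23 23 24]
320 292 [  0.5  -4.6 -29.1] [23 22 21]
320 300 [  0.5  -1.5 -29.7] [24 21 23]
320 308 [  0.5   3.7 -27.3] [25 25 26]
320 316 [  0.5   6.4 -28.7] [21 20 23]
320 324 [  0.4   9.8 -29.1] [22 24 22]
320 332 [  0.4  13.4 -29.3] [22 22 21]
320 340 [  0.4  18.7 -27.5] [22 22 23]
320 348 [  0.4  22.  -28.3] [24 23 23]
320 356 [  0.3 153.7 114.1] [209 197 160]
320 364 [  0.3 162.9 114.3] [171 130  77]
```

View pics/w9.png

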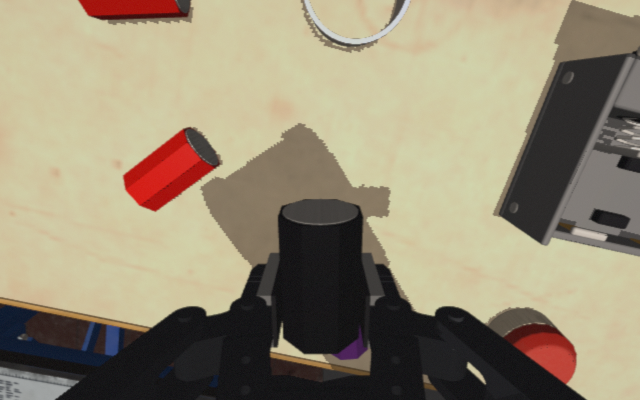

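The cell sits level in the grip. Its tail is at tool y = -32.3 mm, its axis 12 mm above the TCP, and it is centred to 0.4 mm. I'll carry it to above bay 1 and check the box model there.

```bash
cat >> h.py <<'E'
A=.019;C=np.array([.5355,.0115])
Rm=np.array([[np.cos(A),-np.sin(A)],[np.sin(A),np.cos(A)]])
B=lambda x,y,z:np.r_[C+Rm@np.array([x,y]),z]
def overlay(p,im):
    def L(a,b,col):
        q=proj(p,np.array([B(*a),B(*b)]));cv2.line(im,tuple(int(v) for v in q[0].round()),tuple(int(v) for v in q[1].round()),col,1)
    for s in (1,-1): L((-.058,s*.106,.058),(.03,s*.106,.058),(255,0,0));
    L((-.058,-.106,.0345),(-.058,.106,.0345),(255,0,0));L((.03,-.106,.058),(.03,.106,.058),(255,0,0))
    for y in(-.062,0,.062):
        L((-.047,y-.013,.0345),(-.047,y+.013,.0345),(0,255,0)); L((.007,y-.015,.056),(.007,y+.015,.056),(0,255,255))
        L((-.047,y-.013,.0345),(-.052,y-.013,.0345),(0,255,0));L((-.047,y+.013,.0345),(-.052,y+.013,.0345),(0,255,0))
E
python3 - <<'E'
from h import *
plan(B(-.029,.062,.13),yawR(1.1),calls=2)
E
```

```text
[[[0.39, -0.01, -0.03, -0.0, -0.0, 0.11], [0.39, -0.01, -0.03, -0.0, -0.0, 0.11], [0.39, -0.02, -0.03, -0.0, -0.0, 0.11], [0.39, -0.02, -0.03, -0.0, -0.0, 0.11], [0.39, -0.02, -0.03, -0.0, -0.0, 0.11], [0.39, -0.03, -0.03, -0.0, -0.0, 0.11], [0.39, -0.03, -0.03, -0.0, -0.0, 0.11], [0.39, -0.04, -0.03, -0.0, -0.0, 0.11], [0.39, -0.04, -0.03, -0.0, -0.0, 0.1], [0.39, -0.05, -0.03, -0.0, -0.0, 0.11]]]
[[[0.39, -0.05, -0.03, -0.0, -0.0, 0.1], [0.39, -0.06, -0.03, -0.0, -0.0, 0.11], [0.39, -0.06, -0.03, -0.0, -0.0, 0.1], [0.39, -0.06, -0.03, -0.0, -0.0, 0.11], [0.39, -0.07, -0.03, -0.0, -0.0, 0.1], [0.39, -0.07, -0.03, -0.0, -0.0, 0.11], [0.39, -0.08, -0.03, -0.0, -0.0, 0.1], [0.38, -0.08, -0.04, -0.0, -0.0, 0.11], [0.39, -0.09, -0.03, -0.0, -0.0, 0.1], [0.38, -0.09, -0.04, -0.0, -0.0, 0.11]]]
max 0.39 from [0.4546 0.2628 0.1145] yaw 13.930000000000007
```

>>> drive_tool([
  [[0.39,-0.01,-0.03,0,0,0.11],[0.39,-0.01,-0.03,0,0,0.11],[0.39,-0.02,-0.03,0,0,0.11],[0.39,-0.02,-0.03,0,0,0.11],[0.39,-0.02,-0.03,0,0,0.11],[0.39,-0.03,-0.03,0,0,0.11],[0.39,-0.03,-0.03,0,0,0.11],[0.39,-0.04,-0.03,0,0,0.11],[0.39,-0.04,-0.03,0,0,0.1],[0.39,-0.05,-0.03,0,0,0.11]],
])

```text
t: 25.08
tool_pos: [0.4801, 0.1675, 0.122]
tool_rot: [-2.359, 2.075, -0.0]
ft_force: [1.0, -0.8, -0.9]
width: 0.372
```

>>> drive_tool([
  [[0.39,-0.05,-0.03,0,0,0.1],[0.39,-0.06,-0.03,0,0,0.11],[0.39,-0.06,-0.03,0,0,0.1],[0.39,-0.06,-0.03,0,0,0.11],[0.39,-0.07,-0.03,0,0,0.1],[0.39,-0.07,-0.03,0,0,0.11],[0.39,-0.08,-0.03,0,0,0.1],[0.38,-0.08,-0.03,0,0,0.11],[0.39,-0.09,-0.03,0,0,0.1],[0.38,-0.09,-0.03,0,0,0.11]],
])

```text
t: 25.92
tool_pos: [0.5055, 0.0722, 0.1294]
tool_rot: [-2.241, 2.201, 0.0]
ft_force: [-0.0, -0.4, -0.9]
width: 0.371
```

>>> drive_tool([
  [[0,0,0,0,0,0],[0,0,0,0,0,0],[0,0,0,0,0,0],[0,0,0,0,0,0],[0,0,0,0,0,0],[0,0,0,0,0,0],[0,0,0,0,0,0],[0,0,0,0,0,0],[0,0,0,0,0,0],[0,0,0,0,0,0]],
])

```text
t: 26.75
tool_pos: [0.5053, 0.0732, 0.1293]
tool_rot: [-2.243, 2.2, -0.0]
ft_force: [0.0, 0.2, -1.3]
width: 0.372
```

```bash
python3 - <<'E'
from h import *
p=snap('wrist');o=p['obs'];print(o['tool_pos'],o['width'],o['qpos'])
im=p['color'].copy();overlay(p,im);save('w10',im)
Q,m=heldfit(p);print(Q[212,320],Q[260,320],Q[340,320])
E
```

```text
[0.50530464 0.07319345 0.12934343] 0.3716463719985671 [ 0.35315747  0.28002844 -0.65124185  1.79815987  0.18668991  1.12533384
 -1.91188733]
[ 0.00077364 -0.03177604 -0.01413737] [ 0.00077834 -0.01862514 -0.02971581] [ 0.0007666   0.01690978 -0.02949658]
```

View pics/w10.png

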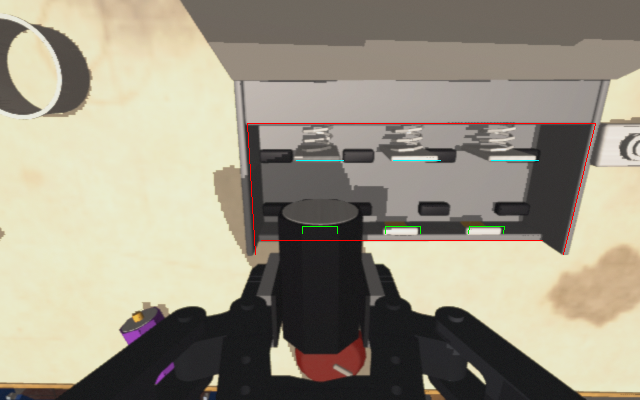

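The overlay fits to about 1 px, with the bay 1 lip centred at column 320 under the cell. I'll descend to just above the front wall.

>>> drive_tool([
  [[0,0,0.4,0,0,0],[0,0,0.4,0,0,0],[0,0,0.4,0,0,0],[0,0,0.4,0,0,0],[0,0,0.4,0,0,0],[0,0,0.4,0,0,0],[0,0,0.4,0,0,0],[0,0,0.4,0,0,0],[0,0,0.25,0,0,0],[0,0,0,0,0,0]],
])

```text
t: 27.63
tool_pos: [0.5043, 0.073, 0.0414]
tool_rot: [2.241, -2.199, -0.003]
ft_force: [-0.4, -0.3, -0.9]
width: 0.369
```

```bash
python3 - <<'E'
from h import *
p=snap('wrist');o=p['obs'];print(o['tool_pos'],o['width'],o['ft_force'], B(-.0293,.062,.043),B(-.0123,.062,.043))
im=p['color'].copy();overlay(p,im);save('w11',im)
p=snap('scene');save('s11',cv2.resize(p['color'][140:260,240:400],(800,600)))
E
```

```text
[0.50429512 0.07302642 0.04138376] 0.3688322062281029 [-0.43431039 -0.32960254 -0.92275935] [0.50502736 0.07293214 0.043     ] [0.52202429 0.07325512 0.043     ]
```

View pics/w11.png

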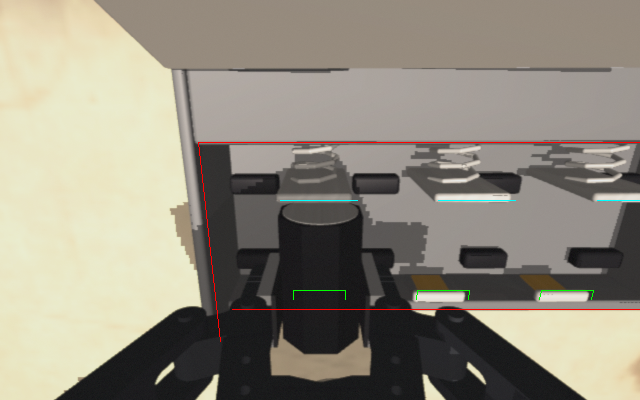

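View pics/s11.png

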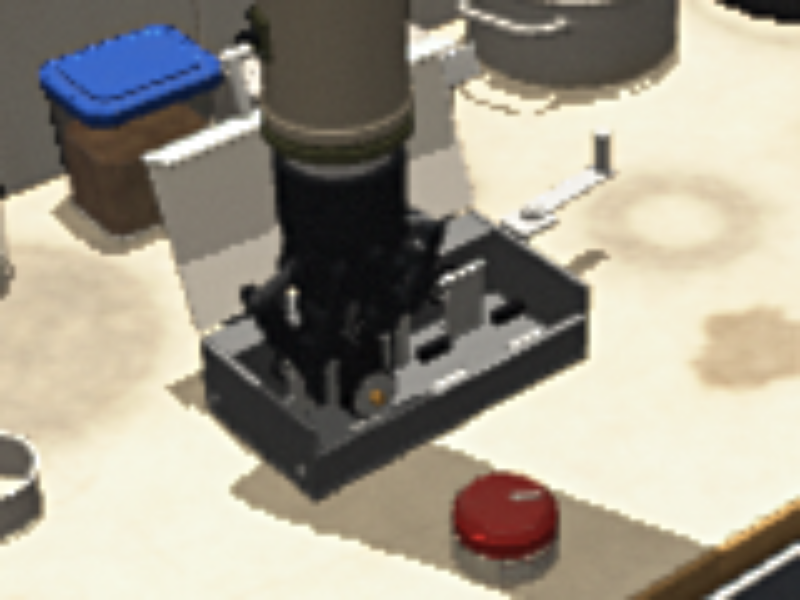

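The cell hovers just above the front wall, with the plate edge at row 200 and the tail at row 212. I'll press back against the spring.

>>> drive_tool([
  [[-0.01,-0.12,0,0,0,0],[-0.01,-0.12,0,0,0,0],[-0.01,-0.12,0,0,0,0],[-0.01,-0.12,0,0,0,0],[0,-0.12,0,0,0,0],[0,-0.12,0,0,0,0],[0,-0.04,0,0,0,0],[0,0,0,0,0,0],[0,0,0,0,0,0],[0,0,0,0,0,0]],
])

```text
t: 28.57
tool_pos: [0.5238, 0.0744, 0.043]
tool_rot: [2.242, -2.199, -0.001]
ft_force: [-6.8, -1.7, 2.0]
width: 0.369
```

```bash
python3 - <<'E'
from h import *
p=snap('wrist');o=p['obs'];print(o['tool_pos'],o['width'],o['ft_force'],(Rm.T@(o['tool_pos'][:2]-C)))
im=p['color'].copy();overlay(p,im);save('w12',im)
Q,m=heldfit(p)
for v in range(190,250,6):print(v,Q[v,320].round(4),Q[v,300].round(4))
E
```

```text
[0.52383847 0.07440713 0.04296428] 0.368651437658316 [-6.81217581 -1.73571353  1.98239475] [-0.01046426  0.06311733]
190 [ 0.0008 -0.041  -0.0147] [-0.0069 -0.0415 -0.0163]
196 [ 0.0008 -0.0352 -0.0035] [-0.0076 -0.0356 -0.0046]
202 [ 0.0008 -0.035  -0.0112] [-0.0072 -0.0354 -0.0124]
208 [ 0.0008 -0.0333 -0.0136] [-0.0072 -0.0331 -0.0131]
214 [ 0.0008 -0.0323 -0.018 ] [-0.007  -0.0321 -0.0174]
220 [ 0.0008 -0.0322 -0.0242] [-0.0066 -0.032  -0.0236]
226 [ 0.0008 -0.0317 -0.029 ] [-0.0064 -0.0313 -0.028 ]
232 [ 0.0008 -0.0291 -0.0281] [-0.0064 -0.0291 -0.0282]
238 [ 0.0008 -0.0269 -0.0285] [-0.0065 -0.0265 -0.0278]
244 [ 0.0008 -0.025  -0.0297] [-0.0065 -0.0246 -0.0287]
```

View pics/w12.png

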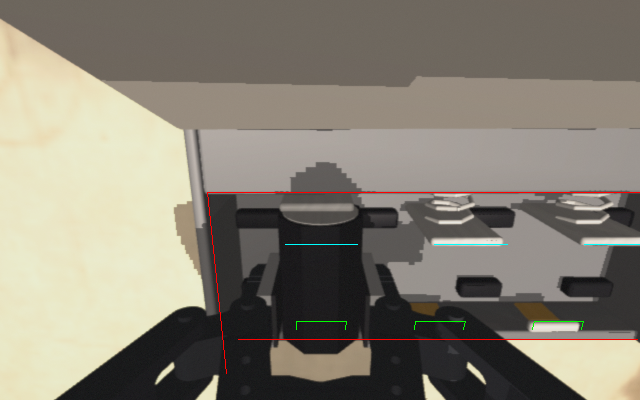

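The plate is pressed about 14 mm at 6.8 N. I'll back off slightly and lower.

>>> drive_tool([
  [[0,0.04,0.1,0,0,0],[0,0,0.13,0,0,0],[0,0,0.13,0,0,0],[0,0,0.13,0,0,0],[0,0,0.13,0,0,0],[0,0,0.13,0,0,0],[0,0,0.13,0,0,0],[0,0,0.1,0,0,0],[0,0,0,0,0,0],[0,0,0,0,0,0]],
])

```text
t: 29.45
tool_pos: [0.5223, 0.0749, 0.018]
tool_rot: [2.242, -2.199, -0.003]
ft_force: [-5.9, 0.6, -0.8]
width: 0.374
```

```bash
python3 - <<'E'
from h import *
p=snap('wrist');o=p['obs'];print(o['tool_pos'],o['width'],o['ft_force'],(Rm.T@(o['tool_pos'][:2]-C)))
im=p['color'].copy();save('w13',im)
Q,m=heldfit(p)
for v in range(196,350,12):print(v,Q[v,320].round(4))
E
```

```text
[0.52230897 0.07494584 0.01800106] 0.37438077849756574 [-5.93642145  0.57198339 -0.82939385] [-0.01198325  0.063685  ]
196 [ 0.0008 -0.0465 -0.041 ]
208 [ 0.0008 -0.0423 -0.0402]
220 [ 0.0008 -0.0354 -0.0327]
232 [ 0.0008 -0.0332 -0.0381]
244 [ 0.0008 -0.0245 -0.0286]
256 [ 0.0008 -0.0197 -0.0286]
268 [ 0.0008 -0.0146 -0.0283]
280 [ 0.0008 -0.0099 -0.029 ]
292 [ 0.0008 -0.0046 -0.0288]
304 [ 0.0008  0.0002 -0.0295]
316 [ 0.0008  0.0063 -0.0287]
328 [ 0.0008  0.0117 -0.0288]
340 [ 0.0008  0.018  -0.0282]
```

View pics/w13.png

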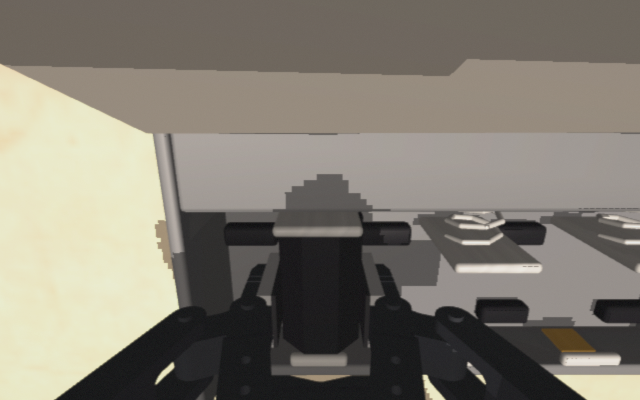

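The cell is going in cleanly, with the lip at (319,360) clear ahead of the jacket. I'll lower the last 7 mm.

>>> drive_tool([
  [[0.02,0,0.07,0,0,0],[0,0,0.07,0,0,0],[0,0,0.07,0,0,0],[0,0,0.07,0,0,0],[0,0,0.02,0,0,0],[0,0,0,0,0,0],[0,0,0,0,0,0],[0,0,0,0,0,0],[0,0,0,0,0,0],[0,0,0,0,0,0]],
])

```text
t: 30.33
tool_pos: [0.5232, 0.0746, 0.012]
tool_rot: [2.243, -2.199, -0.0]
ft_force: [-9.1, -0.8, 13.0]
width: 0.374
```

```bash
python3 - <<'E'
from h import *
p=snap('wrist');o=p['obs'];print(o['tool_pos'],o['width'],o['ft_force'],(Rm.T@(o['tool_pos'][:2]-C)))
save('w14',p['color'])
Q,m=heldfit(p)
for v in range(220,350,24):print(v,Q[v,320].round(4))
E
```

```text
[0.52322162 0.07460812 0.01204388] 0.37373667732459853 [-9.05943191 -0.79026178 13.00694107] [-0.01107718  0.06333001]
220 [ 0.0008 -0.0408 -0.0468]
244 [ 0.0008 -0.0242 -0.0279]
268 [ 0.0008 -0.0152 -0.0295]
292 [ 0.0008 -0.0044 -0.0285]
316 [ 0.0008  0.0061 -0.0289]
340 [ 0.0008  0.0179 -0.0283]
```

View pics/w14.png

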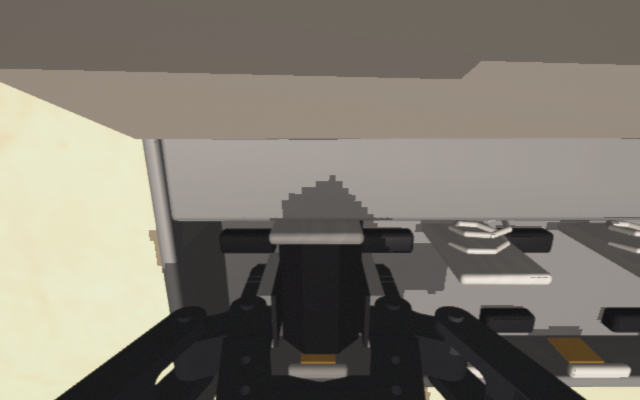

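The cell rests on the floor (13 N). I'll let it slide forward under the lip.

>>> drive_tool([
  [[0,0,-0.03,0,0,0],[0,0.08,0,0,0,0],[0,0.08,0,0,0,0],[0,0.08,0,0,0,0],[0,0.08,0,0,0,0],[0,0.06,0,0,0,0],[0,0,0,0,0,0],[0,0,0,0,0,0],[0,0,0,0,0,0],[0,0,0,0,0,0]],
])

```text
t: 31.22
tool_pos: [0.5138, 0.074, 0.0118]
tool_rot: [-2.243, 2.2, 0.0]
ft_force: [-4.1, 2.5, -0.5]
width: 0.374
```

```bash
python3 - <<'E'
from h import *
p=snap('wrist');o=p['obs'];print(o['tool_pos'],o['width'],o['ft_force'],(Rm.T@(o['tool_pos'][:2]-C)))
save('w15',p['color'])
Q,m=heldfit(p)
for v in range(220,350,24):print(v,Q[v,320].round(4))
E
```

```text
[0.51384072 0.07404525 0.0117915 ] 0.37418290574641877 [-4.10429491  2.48983909 -0.5342689 ] [-0.02046708  0.06294546]
220 [ 0.0008 -0.0357 -0.0334]
244 [ 0.0008 -0.0251 -0.0298]
268 [ 0.0008 -0.0145 -0.0281]
292 [ 0.0008 -0.0042 -0.0281]
316 [ 0.0008  0.0064 -0.0285]
340 [ 0.0008  0.0171 -0.0293]
```

View pics/w15.png

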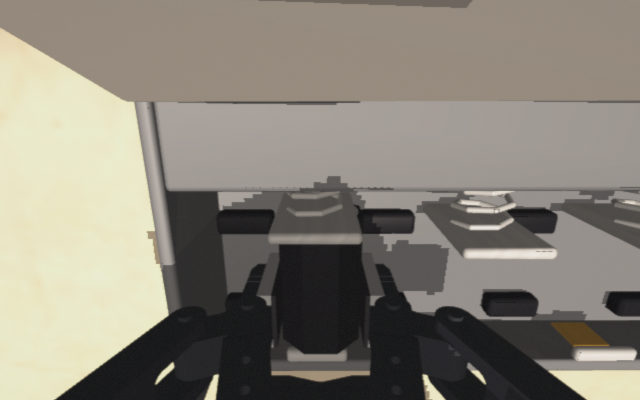

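The stud is under the lip. I'll release with a small opening and rise straight up.

>>> drive_tool([
  [[0,0,0,0,0,0],[0,0,0,0,0,0],[0,0,0,0,0,0],[0,0,0,0,0,0],[0,0,0,0,0,0],[0,0,0,0,0,0],[0,0,0,0,0,0],[0,0,0,0,0,0],[0,0,-0.1,0,0,0],[0,0,-0.2,0,0,0]],
], jaw=0.52)

```text
t: 32.1
tool_pos: [0.5135, 0.0744, 0.0192]
tool_rot: [-2.243, 2.2, 0.002]
ft_force: [-0.4, -0.2, -0.3]
width: 0.521
```

>>> drive_tool([
  [[0,0,-0.3,0,0,0],[0,0,-0.5,0,0,0],[0,0,-0.6,0,0,0],[0,0,-0.6,0,0,0],[0,0,-0.6,0,0,0],[0,0,-0.6,0,0,0],[0,0,-0.6,0,0,0],[0,0,-0.6,0,0,0],[0,0,-0.6,0,0,0],[0,0,-0.6,0,0,0]],
])

```text
t: 32.93
tool_pos: [0.5138, 0.0745, 0.1614]
tool_rot: [-2.243, 2.198, -0.001]
ft_force: [0.6, -0.8, 0.7]
width: 0.518
```

```bash
python3 - <<'E'
from h import *
p=snap('wrist');o=p['obs'];print(o['tool_pos'],o['qpos'])
im=p['color'].copy();overlay(p,im);save('w16',cv2.resize(p['color'][60:300,160:560],(800,480)))
W=cloud(p)
# profile along box x at bay1
q=W.reshape(-1,3);b=np.c_[(q[:,:2]-C)@Rm,q[:,2]];s=b[(abs(b[:,1]-.062)<.004)&(b[:,0]>-.07)&(b[:,0]<.035)]
for x in np.arange(-.06,.03,.004):
    t=s[abs(s[:,0]-x)<.002];print(round(x*1000),(t[:,2].min()*1000).round(1) if len(t) else '',(t[:,2].max()*1000).round(1) if len(t) else '')
plan([0.42,-0.33,.22],yawR(0),calls=3)
E
```

```text
[0.51378223 0.07452041 0.16144938] [ 0.35655794  0.26531334 -0.65705267  1.73798981  0.17292915  1.19542509
 -1.89767019]
-60 34.1 34.6
-56 33.4 36.4
-52 33.4 36.6
-48 34.4 39.8
-44 39.4 41.8
-40 38.6 42.4
-36 39.1 41.5
-32 39.1 41.6
-28 39.3 42.1
-24 38.8 41.6
-20 38.6 41.7
-16 38.9 41.9
-12 38.9 243.5
-8 39.3 244.1
-4 38.5 42.2
0 38.7 42.2
4 38.7 41.8
8 39.5 41.5
12 5.4 58.1
16 5.1 53.1
20 4.4 45.0
24 23.0 43.9
28 54.9 59.2
[[[0.54, 0.14, -0.08, -0.0, 0.0, 0.01], [0.54, 0.14, -0.07, -0.0, 0.0, 0.01], [0.54, 0.14, -0.08, -0.0, 0.0, 0.01], [0.54, 0.14, -0.07, -0.0, 0.0, 0.01], [0.54, 0.13, -0.08, -0.0, 0.0, 0.01], [0.54, 0.13, -0.07, -0.0, 0.0, 0.01], [0.54, 0.13, -0.08, -0.0, 0.0, 0.01], [0.54, 0.13, -0.07, -0.0, 0.0, 0.01], [0.54, 0.13, -0.08, -0.0, 0.0, 0.01], [0.54, 0.13, -0.07, -0.0, 0.0, 0.0]]]
[[[0.54, 0.13, -0.08, -0.0, 0.0, 0.01], [0.54, 0.13, -0.07, -0.0, 0.0, 0.0], [0.54, 0.13, -0.08, -0.0, 0.0, 0.01], [0.54, 0.13, -0.07, -0.0, 0.0, 0.0], [0.54, 0.13, -0.08, -0.0, 0.0, 0.01], [0.54, 0.13, -0.07, -0.0, 0.0, 0.0], [0.54, 0.13, -0.08, -0.0, 0.0, 0.01], [0.54, 0.13, -0.07, -0.0, 0.0, 0.0], [0.54, 0.13, -0.08, -0.0, 0.0, 0.01], [0.54, 0.13, -0.07, -0.0, 0.0, 0.0]]]
[[[0.54, 0.13, -0.08, -0.01, 0.0, 0.01], [0.54, 0.13, -0.07, -0.0, 0.0, 0.0], [0.53, 0.13, -0.08, -0.01, 0.0, 0.01], [0.54, 0.13, -0.07, -0.0, 0.0, 0.0], [0.54, 0.13, -0.08, -0.01, 0.0, 0.01], [0.53, 0.13, -0.07, -0.0, 0.0, 0.0], [0.54, 0.13, -0.08, -0.01, 0.0, 0.01], [0.53, 0.13, -0.07, -0.0, 0.0, 0.0], [0.54, 0.13, -0.08, -0.01, 0.0, 0.01], [0.53, 0.14, -0.07, -0.0, 0.01, 0.0]]]
max 0.54 from [0.5153 0.075  0.1645] yaw 1.1599999999999966
```

View pics/w16.png

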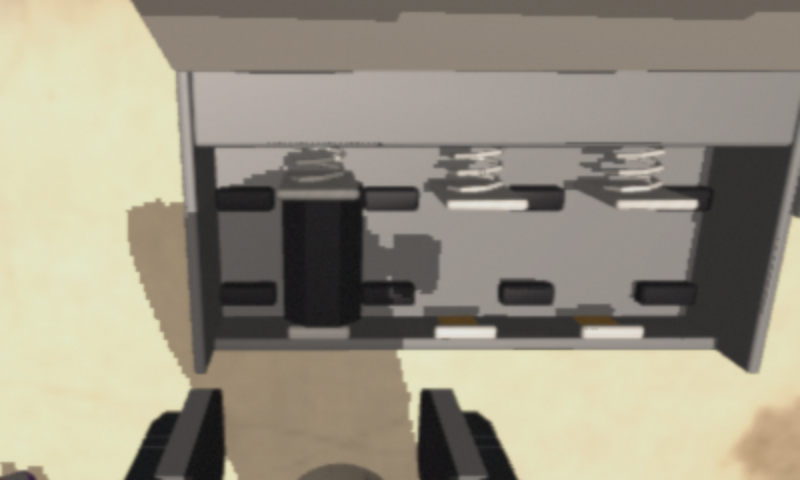

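The seated cell at (322,255) in this crop is level, with its top at about 40 mm. It spans box x from -46 to +10 with the stud under the lip at (318,331). Next is the right cell.

>>> drive_tool([
  [[0.54,0.14,-0.08,0,0,0.01],[0.54,0.14,-0.08,0,0,0.01],[0.54,0.14,-0.08,0,0,0.01],[0.54,0.14,-0.08,0,0,0.01],[0.54,0.14,-0.08,0,0,0.01],[0.54,0.13,-0.08,0,0,0.01],[0.54,0.13,-0.08,0,0,0.01],[0.54,0.13,-0.08,0,0,0.01],[0.54,0.13,-0.08,0,0,0.01],[0.54,0.13,-0.08,0,0,0]],
])

```text
t: 33.82
tool_pos: [0.4819, -0.0617, 0.1802]
tool_rot: [-2.233, 2.209, -0.001]
ft_force: [-0.0, -0.7, -0.3]
width: 0.52
```

>>> drive_tool([
  [[0.54,0.13,-0.08,0,0,0],[0.54,0.13,-0.08,0,0,0],[0.54,0.13,-0.08,0,0,0],[0.54,0.13,-0.08,0,0,0],[0.54,0.13,-0.08,0,0,0],[0.54,0.13,-0.08,0,0,0],[0.54,0.13,-0.08,0,0,0],[0.54,0.13,-0.08,0,0,0],[0.54,0.13,-0.08,0,0,0],[0.54,0.13,-0.08,0,0,0]],
], jaw=0.8)

```text
t: 34.65
tool_pos: [0.4509, -0.197, 0.2003]
tool_rot: [-2.233, 2.209, -0.001]
ft_force: [-0.3, 0.1, -0.1]
width: 0.801
```

>>> drive_tool([
  [[0.54,0.13,-0.07,0,0,0],[0.54,0.13,-0.07,0,0,0],[0.54,0.13,-0.07,0,0,0],[0.54,0.13,-0.07,0,0,0],[0.54,0.13,-0.07,0,0,0],[0.54,0.13,-0.07,0,0,0],[0.54,0.13,-0.07,0,0,0],[0.54,0.13,-0.07,0,0,0],[0.54,0.13,-0.07,0,0,0],[0.54,0.13,-0.07,0,0,0]],
])

```text
t: 35.48
tool_pos: [0.4194, -0.3333, 0.2172]
tool_rot: [-2.232, 2.21, -0.0]
ft_force: [0.9, 0.0, -0.2]
width: 0.799
```

```bash
python3 - <<'E'
from h import *
p=snap('wrist');save('w17',p['color']);print(p['obs']['tool_pos'],p['obs']['qpos'])
cellfit(p)
E
```

```text
[ 0.4194118  -0.33329503  0.21719485] [ 0.91706005  0.21967421 -0.35740268  1.62606473  0.07882217  1.3098167
 -1.01362892]
cand 0.61 [154. 331.] 2043 [33. 31. 33.] [ 0.437 -0.341  0.032]
top rect [ 435.5 -341.5] [31.1 56.6] 88.19523620605469 z [0.03270541 0.03429869]
brass 66 [ 0.4352 -0.3506  0.0068]
```

View pics/w17.png

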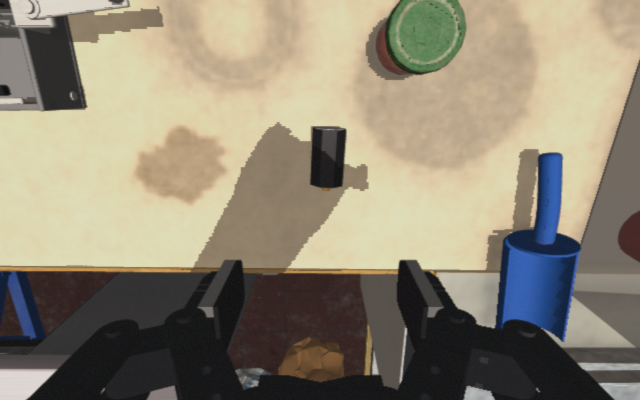

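The black cell is at (328,157) with its stud at (326,188), and the jar at (425,40) is clear.

```bash
python3 - <<'E'
from h import *
plan([0.430,-0.3413,.06],yawR(-1.8),calls=1)
E
```

```text
[[[0.02, -0.05, 0.63, 0.0, -0.0, 0.04], [0.02, -0.05, 0.63, 0.0, -0.0, 0.04], [0.02, -0.05, 0.63, 0.0, -0.0, 0.03], [0.02, -0.04, 0.63, 0.0, -0.0, 0.04], [0.03, -0.05, 0.63, 0.0, -0.0, 0.03], [0.02, -0.05, 0.63, 0.0, -0.0, 0.04], [0.03, -0.04, 0.62, 0.0, -0.0, 0.03], [0.02, -0.05, 0.63, 0.0, -0.0, 0.04], [0.03, -0.04, 0.62, 0.0, -0.0, 0.03], [0.02, -0.05, 0.63, 0.0, -0.01, 0.04]]]
max 0.63 from [ 0.4184 -0.3353  0.217 ] yaw 0.3299999999999983
```

>>> drive_tool([
  [[0.03,-0.05,0.63,0,0,0.04],[0.03,-0.05,0.63,0,0,0.04],[0.03,-0.05,0.63,0,0,0.04],[0.03,-0.05,0.63,0,0,0.04],[0.03,-0.05,0.63,0,0,0.04],[0.03,-0.05,0.63,0,0,0.03],[0.03,-0.05,0.63,0,0,0.03],[0.03,-0.05,0.63,0,0,0.03],[0.03,-0.05,0.63,0,0,0.03],[0.03,-0.05,0.63,0,0,0.03]],
])

```text
t: 36.42
tool_pos: [0.4325, -0.3391, 0.0585]
tool_rot: [-2.192, 2.25, 0.0]
ft_force: [-0.2, -0.8, -0.2]
width: 0.797
```

```bash
python3 - <<'E'
from h import *
p=snap('wrist');save('w18',p['color']);cellfit(p,0)
plan([0.4302,-0.3413,.002],yawR(-1.8))
E
```

```text
top rect [ 435.3 -341.1] [31.7 57.3] 88.00726318359375 z [0.03281646 0.03415637]
brass 15 [ 0.4553 -0.3606  0.0007]
[[[0.01, 0.0, 0.22, 0.0, 0.0, 0.01], [0.01, 0.0, 0.22, 0.0, 0.0, 0.0], [0.01, 0.0, 0.22, 0.0, 0.0, 0.01], [0.02, 0.0, 0.22, 0.0, 0.0, 0.0], [0.01, 0.0, 0.22, 0.01, 0.01, 0.01], [0.02, 0.0, 0.22, 0.0, 0.0, 0.0], [0.01, 0.0, 0.22, 0.01, 0.01, 0.01], [0.01, 0.01, 0.22, 0.0, 0.0, 0.0], [0.02, 0.0, 0.21, 0.01, 0.01, 0.01], [0.01, 0.01, 0.22, 0.0, 0.0, 0.0]]]
max 0.22 from [ 0.4309 -0.3381  0.0567] yaw -1.4899999999999949
```

View pics/w18.png

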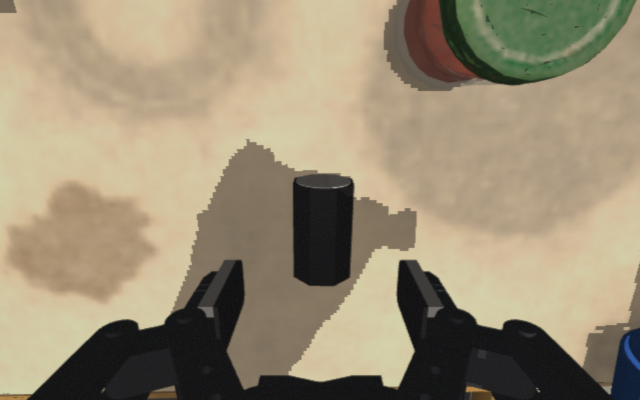

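The cell is centred between the fingers at (323,230). I'll descend and grip.

>>> drive_tool([
  [[0.04,0,0.1,0,0,0.01],[0.04,0,0.25,0,0,0.01],[0,0,0.3,0,0,0.01],[0,0,0.3,0,0,0],[0,0,0.3,0,0,0],[0,0,0.3,0,0,0],[0,0,0.3,0,0,0],[0,0,0.3,0,0,0],[0,0,0.05,0,0,0],[0,0,0,0,0,0]],
])

```text
t: 37.35
tool_pos: [0.4316, -0.3414, 0.0035]
tool_rot: [2.188, -2.254, -0.002]
ft_force: [0.7, -0.1, -0.6]
width: 0.804
```

>>> drive_tool([
  [[0,0,0,0,0,0],[0,0,0,0,0,0],[0,0,0,0,0,0],[0,0,0,0,0,0],[0,0,0,0,0,0],[0,0,0,0,0,0],[0,0,0,0,0,0],[0,0,0,0,0,0],[0,0,0,0,0,0],[0,0,0,0,0,0]],
], jaw=0)

```text
t: 38.18
tool_pos: [0.4325, -0.3421, 0.005]
tool_rot: [-2.188, 2.254, -0.002]
ft_force: [0.1, 0.6, 5.8]
width: 0.371
```

>>> drive_tool([
  [[0,0,-0.3,0,0,0],[0,0,-0.5,0,0,0],[0,0,-0.6,0,0,0],[0,0,-0.6,0,0,0],[0,0,-0.6,0,0,0],[0,0,-0.6,0,0,0],[0,0,-0.6,0,0,0],[0,0,-0.6,0,0,0],[0,0,-0.6,0,0,0],[0,0,0,0,0,0]],
])

```text
t: 39.02
tool_pos: [0.4335, -0.3428, 0.1333]
tool_rot: [-2.187, 2.254, -0.009]
ft_force: [0.8, -0.6, -0.7]
width: 0.37
```

```bash
python3 - <<'E'
from h import *
p=snap('wrist');save('w19',p['color']);Q,m=heldfit(p);o=p['obs'];print(o['tool_pos'],o['width'],o['ft_force'])
for v in list(range(196,236,6))+[260,300,340]: print(v,Q[v,320].round(4)*1000)
plan(B(-.029,-.061,.14),yawR(1.1),calls=3)
E
```

```text
[ 0.43353878 -0.34280429  0.13333026] 0.37001507507796805 [ 0.83169756 -0.5512225  -0.68820646]
196 [  0.7   5.9 133. ]
202 [  0.8 -30.9   1.7]
208 [  0.8 -31.3  -7.7]
214 [  0.8 -31.4 -15.3]
220 [  0.8 -31.3 -21.7]
226 [  0.8 -31.2 -27.5]
232 [  0.8 -29.1 -28.1]
260 [  0.8 -18.  -28.3]
300 [  0.8  -0.3 -27.6]
340 [  0.8  18.  -28.2]
[[[-0.39, -0.09, -0.01, -0.0, -0.0, -0.02], [-0.39, -0.09, -0.01, -0.0, -0.0, -0.02], [-0.39, -0.09, -0.01, -0.0, -0.0, -0.02], [-0.39, -0.09, -0.01, -0.0, -0.0, -0.02], [-0.39, -0.09, -0.01, -0.0, -0.0, -0.02], [-0.39, -0.09, -0.01, -0.0, -0.0, -0.01], [-0.39, -0.09, -0.01, -0.0, -0.0, -0.02], [-0.39, -0.09, -0.01, -0.0, -0.0, -0.01], [-0.39, -0.09, -0.01, -0.0, -0.0, -0.02], [-0.39, -0.09, -0.01, -0.0, -0.0, -0.01]]]
[[[-0.39, -0.1, -0.01, -0.0, -0.0, -0.02], [-0.39, -0.1, -0.01, -0.0, -0.0, -0.01], [-0.39, -0.1, -0.01, -0.0, -0.0, -0.02], [-0.39, -0.1, -0.01, -0.0, -0.0, -0.01], [-0.39, -0.1, -0.01, -0.0, -0.0, -0.02], [-0.39, -0.1, -0.01, -0.0, -0.0, -0.01], [-0.39, -0.1, -0.01, -0.0, -0.0, -0.02], [-0.39, -0.1, -0.01, -0.0, -0.0, -0.01], [-0.39, -0.1, -0.01, -0.0, -0.0, -0.02], [-0.39, -0.1, -0.02, -0.0, -0.0, -0.01]]]
[[[-0.39, -0.1, -0.01, -0.0, -0.0, -0.02], [-0.39, -0.1, -0.02, -0.0, -0.0, -0.01], [-0.39, -0.1, -0.01, -0.0, -0.0, -0.02], [-0.39, -0.1, -0.02, -0.0, -0.0, -0.01], [-0.39, -0.1, -0.01, -0.0, -0.0, -0.02], [-0.39, -0.1, -0.02, -0.01, -0.0, -0.01], [-0.39, -0.11, -0.01, -0.0, -0.01, -0.02], [-0.39, -0.11, -0.02, -0.01, -0.0, -0.01], [-0.4, -0.1, -0.01, -0.0, -0.01, -0.02], [-0.39, -0.11, -0.02, -0.01, -0.0, -0.01]]]
max 0.4 from [ 0.433  -0.3425  0.1315] yaw -1.730000000000004
```

View pics/w19.png

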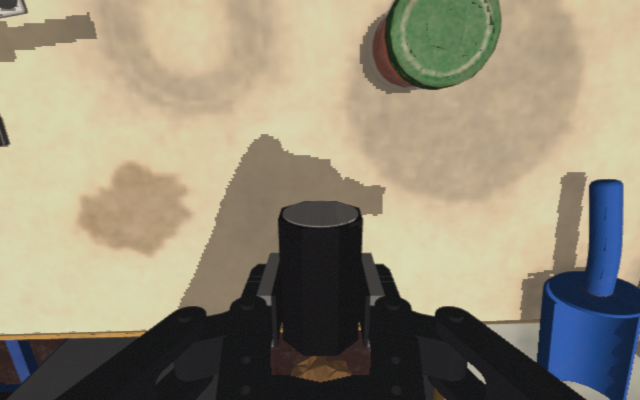

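The cell is held level, with its tail at tool y = -31.3 mm and its axis 12 mm up. I'll carry it to above bay 3.

>>> drive_tool([
  [[-0.39,-0.09,-0.01,0,0,-0.02],[-0.39,-0.09,-0.01,0,0,-0.02],[-0.39,-0.09,-0.01,0,0,-0.02],[-0.39,-0.09,-0.01,0,0,-0.02],[-0.39,-0.09,-0.01,0,0,-0.02],[-0.39,-0.09,-0.01,0,0,-0.02],[-0.39,-0.09,-0.01,0,0,-0.02],[-0.39,-0.09,-0.01,0,0,-0.01],[-0.39,-0.09,-0.01,0,0,-0.01],[-0.39,-0.09,-0.01,0,0,-0.01]],
])

```text
t: 39.9
tool_pos: [0.4568, -0.2438, 0.1319]
tool_rot: [-2.208, 2.235, -0.0]
ft_force: [-0.8, 0.2, -1.5]
width: 0.373
```

>>> drive_tool([
  [[-0.39,-0.1,-0.01,0,0,-0.02],[-0.39,-0.1,-0.01,0,0,-0.02],[-0.39,-0.1,-0.01,0,0,-0.02],[-0.39,-0.1,-0.01,0,0,-0.02],[-0.39,-0.1,-0.01,0,0,-0.02],[-0.39,-0.1,-0.01,0,0,-0.01],[-0.39,-0.1,-0.01,0,0,-0.01],[-0.39,-0.1,-0.01,0,0,-0.01],[-0.39,-0.1,-0.01,0,0,-0.01],[-0.39,-0.1,-0.01,0,0,-0.01]],
])

```text
t: 40.73
tool_pos: [0.4822, -0.1464, 0.1343]
tool_rot: [-2.225, 2.217, 0.0]
ft_force: [0.4, 0.2, -0.4]
width: 0.374
```

>>> drive_tool([
  [[-0.39,-0.1,-0.01,0,0,-0.02],[-0.39,-0.1,-0.01,0,0,-0.02],[-0.39,-0.1,-0.01,0,0,-0.02],[-0.39,-0.1,-0.01,0,0,-0.02],[-0.39,-0.1,-0.01,0,0,-0.02],[-0.39,-0.1,-0.01,0,0,-0.01],[-0.39,-0.1,-0.01,0,0,-0.01],[-0.39,-0.1,-0.01,0,0,-0.01],[-0.39,-0.1,-0.01,0,0,-0.01],[-0.39,-0.1,-0.01,0,0,-0.01]],
])

```text
t: 41.57
tool_pos: [0.506, -0.0487, 0.1369]
tool_rot: [-2.243, 2.2, 0.0]
ft_force: [-0.3, -0.4, -2.0]
width: 0.37
```

```bash
python3 - <<'E'
from h import *
p=snap('wrist');o=p['obs'];print(o['tool_pos'],o['width'],o['qpos'],Rm.T@(o['tool_pos'][:2]-C))
im=p['color'].copy();overlay(p,im);save('w20',im)
Q,m=heldfit(p);print(Q[214,320],Q[260,320],Q[340,320])
plan(B(-.0300,-.061,.0425),yawR(1.1),calls=1)
E
```

```text
[ 0.50598312 -0.04869766  0.13685786] 0.369503995548283 [ 0.50608314  0.24850479 -0.54380736  1.79845705  0.14090508  1.13308913
 -1.63565066] [-0.03065524 -0.05962601]
[ 0.00077467 -0.03158769 -0.01596472] [ 0.0007776  -0.01809081 -0.02868211] [ 0.00076587  0.01765123 -0.0286012 ]
[[[0.02, -0.0, 0.38, -0.0, 0.0, 0.0], [0.02, -0.0, 0.38, -0.0, 0.0, 0.0], [0.02, -0.0, 0.38, -0.0, 0.0, 0.0], [0.01, -0.0, 0.38, -0.0, 0.0, 0.0], [0.02, -0.0, 0.38, -0.0, 0.0, 0.0], [0.01, -0.0, 0.38, -0.0, 0.0, 0.01], [0.02, -0.0, 0.38, -0.0, 0.0, 0.0], [0.01, -0.0, 0.37, -0.0, 0.0, 0.01], [0.02, -0.0, 0.38, -0.0, 0.01, 0.0], [0.01, -0.0, 0.37, -0.01, 0.0, 0.01]]]
max 0.38 from [ 0.5064 -0.0461  0.137 ] yaw 1.2600000000000051
```

View pics/w20.png

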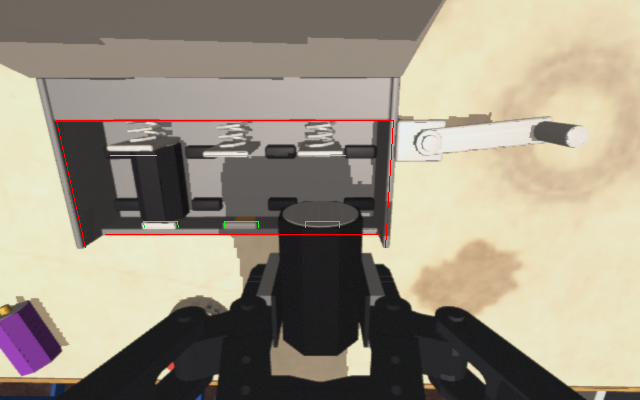

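The cell is aligned over bay 3, with its column at 320 and the lip at 322. I'll descend.

>>> drive_tool([
  [[0.02,0,0.4,0,0,0],[0.02,0,0.42,0,0,0],[0,0,0.42,0,0,0],[0,0,0.42,0,0,0],[0,0,0.42,0,0,0],[0,0,0.42,0,0,0],[0,0,0.42,0,0,0],[0,0,0.42,0,0,0],[0,0,0.42,0,0,0],[0,0,0,0,0,0]],
])

```text
t: 42.45
tool_pos: [0.5043, -0.0506, 0.0404]
tool_rot: [2.241, -2.199, -0.005]
ft_force: [-1.1, -0.3, -1.6]
width: 0.373
```

```bash
python3 - <<'E'
from h import *
p=snap('wrist');o=p['obs'];print(o['tool_pos'],o['width'],o['ft_force'],Rm.T@(o['tool_pos'][:2]-C))
im=p['color'].copy();overlay(p,im);save('w21',im)
Q,m=heldfit(p);print(Q[214,320],Q[260,320],Q[340,320])
E
```

```text
[ 0.50431668 -0.05058111  0.0403839 ] 0.37269446338096174 [-1.08301604 -0.29386231 -1.63316716] [-0.03235716 -0.06147745]
[ 0.0007732  -0.0310616  -0.01450338] [ 0.00077692 -0.01792175 -0.0283556 ] [ 0.00076534  0.01777345 -0.02845232]
```

View pics/w21.png

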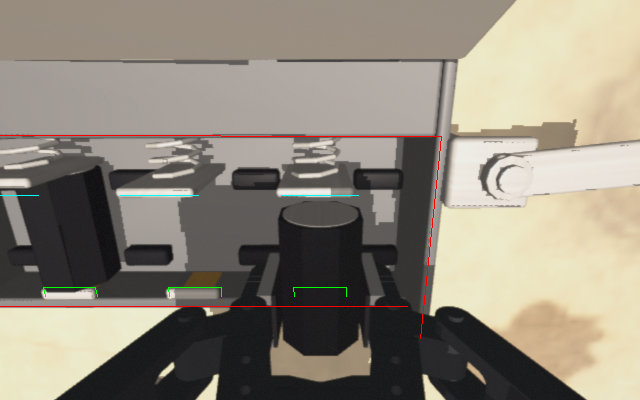

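Alignment is good. I'll raise 1.5 mm and press back against the spring.

>>> drive_tool([
  [[-0.02,0,-0.06,0,0,0],[-0.02,-0.12,0,0,0,0],[0,-0.12,0,0,0,0],[0,-0.12,0,0,0,0],[0,-0.12,0,0,0,0],[0,-0.12,0,0,0,0],[0,-0.12,0,0,0,0],[0,-0.12,0,0,0,0],[0,0,0,0,0,0],[0,0,0,0,0,0]],
])

```text
t: 43.33
tool_pos: [0.5264, -0.0493, 0.0441]
tool_rot: [2.242, -2.2, -0.001]
ft_force: [-5.6, 0.1, 3.9]
width: 0.374
```

```bash
python3 - <<'E'
from h import *
p=snap('wrist');o=p['obs'];print(o['tool_pos'],o['width'],o['ft_force'],(Rm.T@(o['tool_pos'][:2]-C)))
im=p['color'].copy();overlay(p,im);save('w22',im)
Q,m=heldfit(p)
for v in range(202,232,6):print(v,Q[v,320].round(4))
E
```

```text
[ 0.52640083 -0.04927765  0.0441082 ] 0.3744796043506443 [-5.55228507  0.13698914  3.94128622] [-0.01025223 -0.06059381]
202 [ 0.0008 -0.0346 -0.0099]
208 [ 0.0008 -0.033  -0.0127]
214 [ 0.0008 -0.0316 -0.0161]
220 [ 0.0008 -0.031  -0.0212]
226 [ 0.0008 -0.0311 -0.0274]
```

View pics/w22.png

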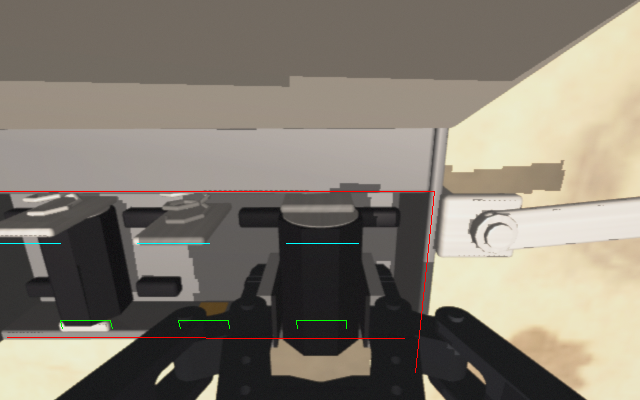

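>>> drive_tool([
  [[0,0.02,0.12,0,0,0],[0,0,0.13,0,0,0],[0,0,0.13,0,0,0],[0,0,0.13,0,0,0],[0,0,0.13,0,0,0],[0,0,0.13,0,0,0],[0,0,0.13,0,0,0],[0,0,0.12,0,0,0],[0,0,0,0,0,0],[0,0,0,0,0,0]],
])

```text
t: 44.22
tool_pos: [0.5251, -0.0494, 0.018]
tool_rot: [2.241, -2.199, -0.003]
ft_force: [-5.8, -1.1, -0.9]
width: 0.368
```

```bash
python3 - <<'E'
from h import *
p=snap('wrist');o=p['obs'];print(o['tool_pos'],o['width'],o['ft_force'],(Rm.T@(o['tool_pos'][:2]-C)))
save('w23',p['color'])
Q,m=heldfit(p)
for v in range(220,350,24):print(v,Q[v,320].round(4))
E
```

```text
[ 0.52512669 -0.04940677  0.01803022] 0.368150917599004 [-5.81500369 -1.11764109 -0.89676736] [-0.01152859 -0.06069869]
220 [ 0.0008 -0.0345 -0.0304]
244 [ 0.0008 -0.0244 -0.0284]
268 [ 0.0008 -0.0144 -0.0279]
292 [ 0.0008 -0.0043 -0.0284]
316 [ 0.0008  0.0062 -0.0287]
340 [ 0.0008  0.0178 -0.0284]
```

View pics/w23.png

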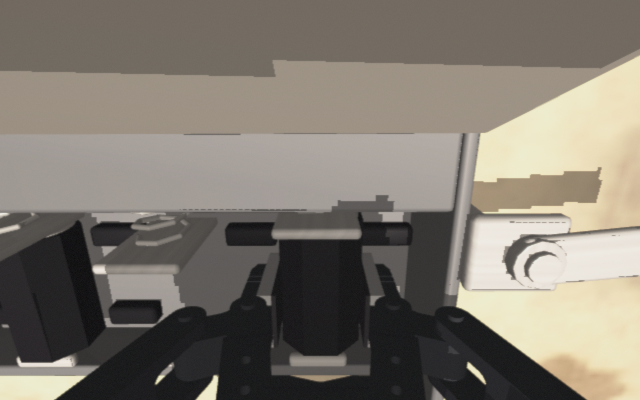

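The picture is the same as for bay 1, with the lip at (318,360) clear. I'll lower the last 7 mm, then slide forward.

>>> drive_tool([
  [[0,0,0.07,0,0,0],[0,0,0.07,0,0,0],[0,0,0.07,0,0,0],[0,0,0.07,0,0,0],[0,0,0.01,0,0,0],[0,0,0,0,0,0],[0,0,0,0,0,0],[0,0,0,0,0,0],[0,0,0,0,0,0],[0,0,0,0,0,0]],
])

```text
t: 45.1
tool_pos: [0.526, -0.0494, 0.0123]
tool_rot: [2.242, -2.2, 0.0]
ft_force: [-8.7, -0.1, 12.4]
width: 0.371
```

>>> drive_tool([
  [[0,0,-0.03,0,0,0],[0,0.08,0,0,0,0],[0,0.08,0,0,0,0],[0,0.08,0,0,0,0],[0,0.08,0,0,0,0],[0,0.06,0,0,0,0],[0,0,0,0,0,0],[0,0,0,0,0,0],[0,0,0,0,0,0],[0,0,0,0,0,0]],
])

```text
t: 45.93
tool_pos: [0.5168, -0.0495, 0.0124]
tool_rot: [2.242, -2.2, 0.0]
ft_force: [-3.8, -2.3, 3.2]
width: 0.37
```

```bash
python3 - <<'E'
from h import *
p=snap('wrist');o=p['obs'];print(o['tool_pos'],o['width'],o['ft_force'],(Rm.T@(o['tool_pos'][:2]-C)))
save('w24',p['color'])
E
```

```text
[ 0.51679764 -0.04954094  0.01238883] 0.3704484807436015 [-3.81577752 -2.28464129  3.18298633] [-0.01985869 -0.0606746 ]
```

View pics/w24.png

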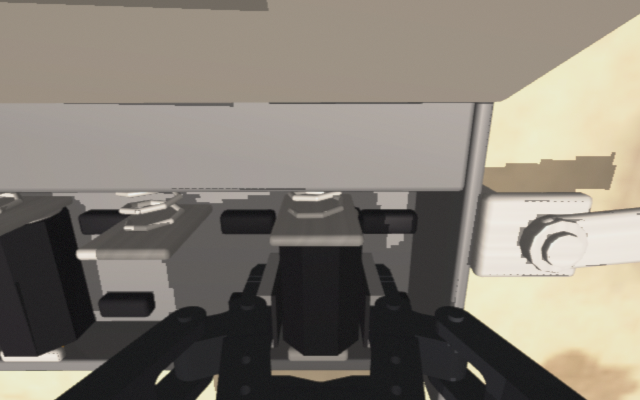

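The stud is under the lip (tip at about x = -51.5). I'll release and rise.

>>> drive_tool([
  [[0,0,0,0,0,0],[0,0,0,0,0,0],[0,0,0,0,0,0],[0,0,0,0,0,0],[0,0,0,0,0,0],[0,0,0,0,0,0],[0,0,0,0,0,0],[0,0,0,0,0,0],[0,0,-0.1,0,0,0],[0,0,-0.2,0,0,0]],
], jaw=0.52)

```text
t: 46.82
tool_pos: [0.5169, -0.0489, 0.0196]
tool_rot: [-2.243, 2.199, 0.001]
ft_force: [-0.1, -0.6, 0.1]
width: 0.524
```

>>> drive_tool([
  [[0,0,-0.3,0,0,0],[0,0,-0.5,0,0,0],[0,0,-0.8,0,0,0],[0,0,-0.8,0,0,0],[0,0,-0.8,0,0,0],[0,0,-0.8,0,0,0],[0,0,-0.8,0,0,0],[0,0,-0.8,0,0,0],[0,0,-0.8,0,0,0],[0,0,-0.8,0,0,0]],
])

```text
t: 47.65
tool_pos: [0.5168, -0.0496, 0.2023]
tool_rot: [-2.242, 2.2, -0.002]
ft_force: [0.3, 0.0, -0.2]
width: 0.52
```

```bash
python3 - <<'E'
from h import *
p=snap('wrist');o=p['obs'];print(o['tool_pos'],o['qpos'])
save('w25',p['color'])
W=cloud(p);q=W.reshape(-1,3);b=np.c_[(q[:,:2]-C)@Rm,q[:,2]]
for yb in (.062,-.061):
  s=b[(abs(b[:,1]-yb)<.004)&(b[:,0]>-.07)&(b[:,0]<.035)]
  print(yb,[(round(x*1000),(np.median(t[:,2])*1000).round(1)) for x in np.arange(-.052,.024,.004) for t in [s[abs(s[:,0]-x)<.002]] if len(t)])
p=snap('top');save('t25',cv2.resize(p['color'][130:270,170:470],(800,373)))
W=cloud(p)
for d in nets.outline_of(p,'cell_1')[:8]:
    m=d['region'];print(d['score'],np.round(d['at']),np.nanmedian(W[m],0).round(3),p['color'][m].mean(0).round())
E
```

```text
[ 0.51682941 -0.04957502  0.20226607] [ 0.51137917  0.21329742 -0.54939094  1.68471375  0.11615484  1.27447898
 -1.61358162]
0.062 [(-52, np.float64(35.2)), (-48, np.float64(35.1)), (-44, np.float64(40.4)), (-40, np.float64(40.2)), (-36, np.float64(40.2)), (-32, np.float64(40.4)), (-28, np.float64(40.4)), (-24, np.float64(40.4)), (-20, np.float64(40.3)), (-16, np.float64(40.6)), (-12, np.float64(40.2)), (-8, np.float64(40.2)), (-4, np.float64(40.4)), (0, np.float64(40.7)), (4, np.float64(40.5)), (8, np.float64(40.4)), (12, np.float64(55.6)), (16, np.float64(37.9)), (20, np.float64(24.1))]
-0.061 [(-52, np.float64(35.2)), (-48, np.float64(35.2)), (-44, np.float64(41.0)), (-40, np.float64(40.9)), (-36, np.float64(41.0)), (-32, np.float64(40.9)), (-28, np.float64(41.3)), (-24, np.float64(41.2)), (-20, np.float64(41.0)), (-16, np.float64(40.9)), (-12, np.float64(280.3)), (-8, np.float64(281.9)), (-4, np.float64(40.8)), (0, np.float64(41.2)), (4, np.float64(40.9)), (8, np.float64(41.6)), (12, np.float64(56.3)), (16, np.float64(42.5)), (20, np.float64(7.6))]
0.76 [194. 297.] [0.512 0.071 0.037] [61. 59. 59.]
0.72 [239. 251.] [0.363 0.214 0.031] [135.  76. 151.]
0.5 [211. 209.] [0.451 0.367 0.03 ] [183.  67.  60.]
```

View pics/w25.png

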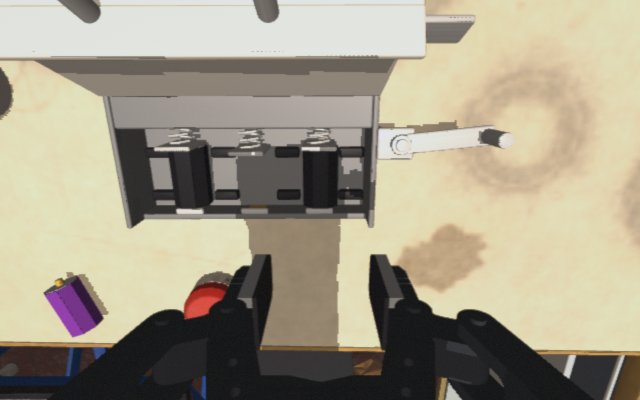

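View pics/t25.png

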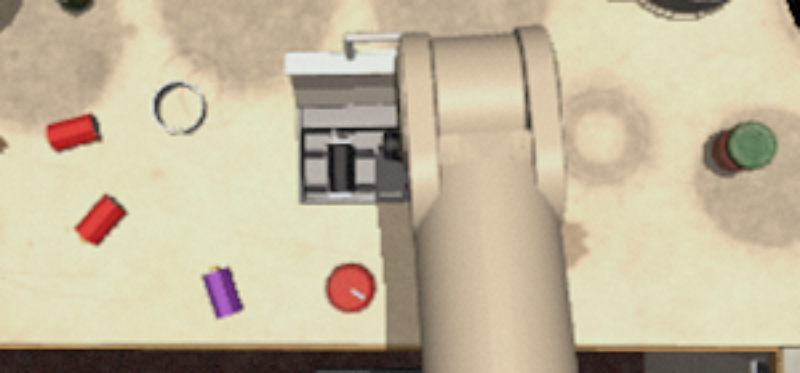

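Both cells are seated (wrist view at (190,172) and (320,175)), with level tops and spring plates pushed about equally. No other black cell is on the worktop. Now for the lid: up, turn 90°, and over to the bar.

```bash
python3 - <<'E'
from h import *
o=manip.get_obs()
s=np.array(o['tool_pos'])+[0,0,.09]
plan([0.6405,0.0135,.28],yawR(91.1),calls=2,start=(s,yawR(1.1)))
E
```

```text
[[[-0.12, -0.25, 0.03, 0.0, 0.0, -0.75], [-0.1, -0.26, 0.03, 0.0, 0.0, -0.75], [-0.08, -0.26, 0.02, 0.0, 0.0, -0.75], [-0.06, -0.27, 0.03, 0.0, 0.0, -0.75], [-0.04, -0.27, 0.02, 0.0, 0.0, -0.75], [-0.02, -0.28, 0.03, 0.0, 0.0, -0.75], [0.0, -0.28, 0.02, 0.0, 0.0, -0.75], [0.03, -0.27, 0.03, 0.0, 0.0, -0.75], [0.05, -0.27, 0.02, 0.0, 0.0, -0.75], [0.07, -0.27, 0.03, 0.0, 0.0, -0.75]]]
[[[0.09, -0.26, 0.02, 0.0, 0.0, -0.75], [0.11, -0.25, 0.03, 0.0, 0.0, -0.75], [0.13, -0.24, 0.02, 0.0, 0.0, -0.75], [0.15, -0.23, 0.03, 0.0, 0.0, -0.75], [0.16, -0.22, 0.02, 0.0, 0.0, -0.75], [0.18, -0.21, 0.03, 0.0, 0.0, -0.75], [0.2, -0.19, 0.02, 0.0, 0.0, -0.75], [0.21, -0.18, 0.03, 0.0, 0.0, -0.75], [0.22, -0.16, 0.02, 0.0, 0.0, -0.75], [0.24, -0.15, 0.03, 0.0, 0.0, -0.75]]]
max 0.75 from [ 0.518  -0.0496  0.2927] yaw 1.0999999999999943
```

>>> drive_tool([
  [[0,0,-0.4,0,0,0],[0,0,-0.4,0,0,0],[0,0,-0.4,0,0,0],[0,0,-0.4,0,0,0],[0,0,-0.4,0,0,0],[0,0,-0.4,0,0,0],[0,0,-0.4,0,0,0],[0,0,-0.4,0,0,0],[0,0,-0.4,0,0,0],[0,0,0,0,0,0]],
], jaw=0.4)

```text
t: 48.63
tool_pos: [0.5176, -0.0494, 0.2923]
tool_rot: [-2.241, 2.199, -0.004]
ft_force: [0.2, -0.5, 0.6]
width: 0.4
```

>>> drive_tool([
  [[-0.12,-0.25,0.03,0,0,-0.75],[-0.1,-0.26,0.03,0,0,-0.75],[-0.08,-0.26,0.03,0,0,-0.75],[-0.06,-0.27,0.03,0,0,-0.75],[-0.04,-0.27,0.02,0,0,-0.75],[-0.02,-0.28,0.02,0,0,-0.75],[0,-0.28,0.02,0,0,-0.75],[0.03,-0.27,0.02,0,0,-0.75],[0.05,-0.27,0.02,0,0,-0.75],[0.07,-0.27,0.02,0,0,-0.75]],
])

```text
t: 49.47
tool_pos: [0.5784, -0.0179, 0.2833]
tool_rot: [2.916, -1.169, -0.001]
ft_force: [0.3, 0.2, 0.1]
width: 0.401
```

>>> drive_tool([
  [[0.09,-0.26,0.03,0,0,-0.75],[0.11,-0.25,0.03,0,0,-0.75],[0.13,-0.24,0.03,0,0,-0.75],[0.15,-0.23,0.03,0,0,-0.75],[0.16,-0.22,0.02,0,0,-0.75],[0.18,-0.21,0.02,0,0,-0.75],[0.2,-0.19,0.02,0,0,-0.75],[0.21,-0.18,0.02,0,0,-0.75],[0.22,-0.16,0.02,0,0,-0.75],[0.24,-0.15,0.02,0,0,-0.75]],
])

```text
t: 50.3
tool_pos: [0.6395, 0.0137, 0.2772]
tool_rot: [-3.141, -0.036, 0.001]
ft_force: [-0.9, -0.0, -0.8]
width: 0.399
```

```bash
python3 - <<'E'
from h import *
p=snap('wrist');o=p['obs'];print(o['tool_pos'],o['tool_rot'],o['qpos'])
save('w26',p['color'])
W=cloud(p)
s=W[(W[...,2]>.185)&(W[...,2]<.225)&(W[...,0]<.72)&(W[...,0]>.62)&(abs(W[...,1]-.0135)<.06)]
print(len(s),np.median(s,0),s.min(0),s.max(0))
for y in np.arange(-.03,.06,.015):
    t=s[abs(s[:,1]-y)<.004];print(y.round(3),np.median(t,0).round(4),t[:,0].min().round(4),t[:,0].max().round(4),t[:,2].max().round(4)) if len(t) else 0
E
```

```text
[0.639478   0.01367452 0.27723539] [-3.14133764e+00 -3.57946487e-02  1.37339793e-03] [ 0.42196916  0.50736985 -0.7752086   1.21318528  0.34674504  1.55246648
 -0.27035812]
2288 [0.63942708 0.02144218 0.21208003] [ 0.62610932 -0.02822487  0.18501897] [0.64588883 0.06049753 0.21500199]
-0.03 [ 0.6403 -0.0267  0.2116] 0.6284 0.6444 0.2135
-0.015 [ 0.6412 -0.015   0.2126] 0.6366 0.6455 0.2144
0.0 [6.409e-01 1.000e-04 2.124e-01] 0.6363 0.6458 0.2146
0.015 [0.6405 0.015  0.2124] 0.636 0.6453 0.2147
0.03 [0.6402 0.0301 0.2125] 0.6357 0.6447 0.2149
0.045 [0.6397 0.045  0.2124] 0.6347 0.6443 0.215
```

View pics/w26.png

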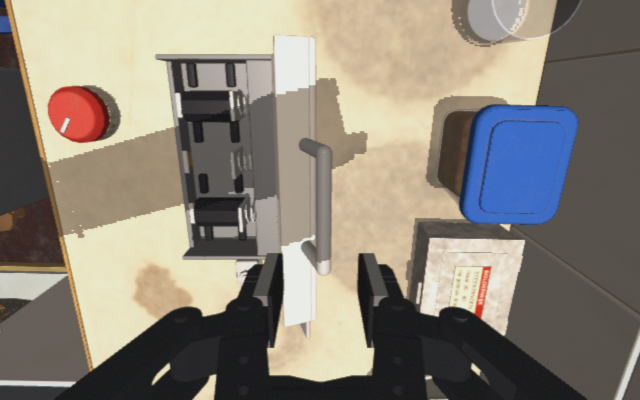

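The bar at (323,200) lies between the fingers: measured x = 0.641, top z = 0.2145. I'll descend and grip.

>>> drive_tool([
  [[0.03,0,0.43,0,0,0],[0.02,0,0.44,0,0,0],[0,0,0.44,0,0,0],[0,0,0.44,0,0,0],[0,0,0.44,0,0,0],[0,0,0.44,0,0,0],[0,0,0.44,0,0,0],[0,0,0.4,0,0,0],[0,0,0,0,0,0],[0,0,0,0,0,0]],
])

```text
t: 51.18
tool_pos: [0.6403, 0.0137, 0.1904]
tool_rot: [-3.141, -0.03, 0.002]
ft_force: [0.1, 0.4, 0.8]
width: 0.4
```

>>> drive_tool([
  [[0,0,0,0,0,0],[0,0,0,0,0,0],[0,0,0,0,0,0],[0,0,0,0,0,0],[0,0,0,0,0,0],[0,0,0,0,0,0],[0,0,0,0,0,0],[0,0,0,0,0,0],[0,0,0,0,0,0],[0,0,0,0,0,0]],
], jaw=0)

```text
t: 52.02
tool_pos: [0.6411, 0.014, 0.1921]
tool_rot: [-3.141, -0.03, -0.003]
ft_force: [0.3, -0.5, 5.6]
width: 0.093
```

```bash
python3 - <<'E'
from h import *
o=manip.get_obs();print(o['tool_pos'],o['ft_force'],o['width'])
r0=np.array([-154,-6.]);f=lambda th:np.array([np.cos(th)*r0[0]+np.sin(th)*r0[1], -np.sin(th)*r0[0]+np.cos(th)*r0[1]])
prev=f(1.92);d0=prev
for k,th in enumerate(np.linspace(1.92,-0.01,41)[1:]):
    d=f(th);st=(d-prev)/25;prev=d
    print([float(st[0].round(2)),0,float(-st[1].round(2)),0,0,0],end=',\n' if k%10!=9 else ' #%.2f %s\n'%(th,(d-d0).round(0)))
E
```

```text
[0.64114451 0.01398902 0.19209836] [ 0.31201737 -0.46059394  5.61016275] 0.09345982403486024
[-0.29, 0, -0.08, 0, 0, 0],
[-0.29, 0, -0.07, 0, 0, 0],
[-0.29, 0, -0.06, 0, 0, 0],
[-0.29, 0, -0.04, 0, 0, 0],
[-0.3, 0, -0.03, 0, 0, 0],
[-0.3, 0, -0.01, 0, 0, 0],
[-0.3, 0, 0.0, 0, 0, 0],
[-0.3, 0, 0.02, 0, 0, 0],
[-0.3, 0, 0.03, 0, 0, 0],
[-0.29, 0, 0.04, 0, 0, 0] #1.44 [-73.   5.]
[-0.29, 0, 0.06, 0, 0, 0],
[-0.29, 0, 0.07, 0, 0, 0],
[-0.28, 0, 0.09, 0, 0, 0],
[-0.28, 0, 0.1, 0, 0, 0],
[-0.28, 0, 0.11, 0, 0, 0],
[-0.27, 0, 0.13, 0, 0, 0],
[-0.26, 0, 0.14, 0, 0, 0],
[-0.26, 0, 0.15, 0, 0, 0],
[-0.25, 0, 0.16, 0, 0, 0],
[-0.24, 0, 0.18, 0, 0, 0] #0.95 [-141.  -25.]
[-0.23, 0, 0.19, 0, 0, 0],
[-0.22, 0, 0.2, 0, 0, 0],
[-0.21, 0, 0.21, 0, 0, 0],
[-0.2, 0, 0.22, 0, 0, 0],
[-0.19, 0, 0.23, 0, 0, 0],
[-0.18, 0, 0.24, 0, 0, 0],
[-0.17, 0, 0.25, 0, 0, 0],
[-0.16, 0, 0.25, 0, 0, 0],
[-0.14, 0, 0.26, 0, 0, 0],
[-0.13, 0, 0.27, 0, 0, 0] #0.47 [-187.  -82.]
[-0.12, 0, 0.27, 0, 0, 0],
[-0.11, 0, 0.28, 0, 0, 0],
[-0.09, 0, 0.28, 0, 0, 0],
[-0.08, 0, 0.29, 0, 0, 0],
[-0.06, 0, 0.29, 0, 0, 0],
[-0.05, 0, 0.29, 0, 0, 0],
[-0.04, 0, 0.3, 0, 0, 0],
[-0.02, 0, 0.3, 0, 0, 0],
[-0.01, 0, 0.3, 0, 0, 0],
[0.01, 0, 0.3, 0, 0, 0] #-0.01 [-201. -154.]
```

>>> drive_tool([
  [[-0.29,0,-0.08,0,0,0],[-0.29,0,-0.07,0,0,0],[-0.29,0,-0.06,0,0,0],[-0.29,0,-0.04,0,0,0],[-0.3,0,-0.03,0,0,0],[-0.3,0,-0.01,0,0,0],[-0.3,0,0,0,0,0],[-0.3,0,0.02,0,0,0],[-0.3,0,0.03,0,0,0],[-0.29,0,0.04,0,0,0]],
])

```text
t: 52.85
tool_pos: [0.5677, 0.0124, 0.1976]
tool_rot: [3.141, 0.03, 0.006]
ft_force: [2.8, -0.3, 7.5]
width: 0.09
```

>>> drive_tool([
  [[-0.29,0,0.06,0,0,0],[-0.29,0,0.07,0,0,0],[-0.28,0,0.09,0,0,0],[-0.28,0,0.1,0,0,0],[-0.28,0,0.11,0,0,0],[-0.27,0,0.13,0,0,0],[-0.26,0,0.14,0,0,0],[-0.26,0,0.15,0,0,0],[-0.25,0,0.16,0,0,0],[-0.24,0,0.18,0,0,0]],
])

```text
t: 53.68
tool_pos: [0.4986, 0.0109, 0.1656]
tool_rot: [-3.141, -0.03, 0.0]
ft_force: [6.0, -1.5, -1.7]
width: 0.087
```

>>> drive_tool([
  [[-0.23,0,0.19,0,0,0],[-0.22,0,0.2,0,0,0],[-0.21,0,0.21,0,0,0],[-0.2,0,0.22,0,0,0],[-0.19,0,0.23,0,0,0],[-0.18,0,0.24,0,0,0],[-0.17,0,0.25,0,0,0],[-0.16,0,0.25,0,0,0],[-0.14,0,0.26,0,0,0],[-0.13,0,0.27,0,0,0]],
])

```text
t: 54.52
tool_pos: [0.4533, 0.0101, 0.1078]
tool_rot: [3.141, 0.03, 0.0]
ft_force: [6.1, -1.1, -1.5]
width: 0.088
```

>>> drive_tool([
  [[-0.12,0,0.27,0,0,0],[-0.11,0,0.28,0,0,0],[-0.09,0,0.28,0,0,0],[-0.08,0,0.29,0,0,0],[-0.06,0,0.29,0,0,0],[-0.05,0,0.29,0,0,0],[-0.04,0,0.3,0,0,0],[-0.02,0,0.3,0,0,0],[-0.01,0,0.3,0,0,0],[0,0,0.28,0,0,0]],
])

```text
t: 55.35
tool_pos: [0.44, 0.01, 0.0373]
tool_rot: [3.14, 0.03, 0.002]
ft_force: [-12.0, -3.6, 62.9]
width: 0.091
```

>>> drive_tool([
  [[0,0,0.06,0,0,0],[0,0,0.04,0,0,0],[0,0,0,0,0,0],[0,0,0,0,0,0],[0,0,0,0,0,0],[0,0,0,0,0,0],[0,0,0,0,0,0],[0,0,0,0,0,0],[0,0,0,0,0,0],[0,0,0,0,0,0]],
])

```text
t: 56.18
tool_pos: [0.4401, 0.01, 0.0368]
tool_rot: [3.138, 0.031, 0.002]
ft_force: [-14.7, -3.6, 55.1]
width: 0.091
```

The lid is against its stop (55 N downward). I'll release right away and rise.

>>> drive_tool([
  [[0,0,-0.1,0,0,0],[0,0,0,0,0,0],[0,0,0,0,0,0],[0,0,0,0,0,0],[0,0,-0.5,0,0,0],[0,0,-0.6,0,0,0],[0,0,-0.7,0,0,0],[0,0,-0.7,0,0,0],[0,0,-0.7,0,0,0],[0,0,-0.7,0,0,0]],
], jaw=0.35)

```text
t: 57.02
tool_pos: [0.4381, 0.0101, 0.1337]
tool_rot: [-3.141, -0.03, 0.004]
ft_force: [0.3, -0.7, -0.7]
width: 0.348
```

```bash
python3 - <<'E'
from h import *
p=snap('wrist');o=p['obs'];print(o['tool_pos'],o['ft_force'])
save('w27',p['color'])
W=cloud(p);q=W.reshape(-1,3);b=np.c_[(q[:,:2]-C)@Rm,q[:,2]]
for x in (-.05,-.03,0,.03):
    t=b[(abs(b[:,0]-x)<.003)&(abs(b[:,1]-.03)<.01)];print(x,np.nanmedian(t[:,2]),len(t))
t=b[(abs(b[:,0]+.096)<.008)&(abs(b[:,1])<.03)&(b[:,2]>.03)&(b[:,2]<.1)];print(t[:,2].max(),np.median(t,0))
plan([0.53,-0.15,.22],yawR(1.1),calls=2)
E
```

```text
[0.43809653 0.0100932  0.1337282 ] [ 0.3477676  -0.69244641 -0.66056959]
-0.05 0.06468681230133475 297
-0.03 0.06476975252421205 294
0 0.06475622336674225 303
0.03 0.06472800890194216 298
0.06321958902485195 [-0.09694686  0.0019026   0.0598523 ]
[[[0.17, 0.32, -0.17, -0.0, -0.0, 0.75], [0.2, 0.31, -0.17, -0.0, -0.0, 0.75], [0.22, 0.29, -0.17, -0.0, -0.0, 0.75], [0.25, 0.28, -0.17, -0.0, -0.0, 0.75], [0.27, 0.25, -0.16, -0.0, -0.0, 0.75], [0.28, 0.23, -0.17, -0.0, -0.0, 0.75], [0.3, 0.21, -0.16, -0.0, -0.0, 0.75], [0.32, 0.19, -0.17, -0.0, -0.0, 0.75], [0.33, 0.16, -0.16, -0.0, -0.0, 0.75], [0.34, 0.13, -0.17, -0.0, -0.0, 0.75]]]
[[[0.35, 0.11, -0.16, -0.0, -0.0, 0.75], [0.36, 0.08, -0.17, -0.0, -0.0, 0.75], [0.37, 0.05, -0.16, -0.0, -0.0, 0.75], [0.37, 0.02, -0.17, -0.0, -0.0, 0.75], [0.37, -0.01, -0.16, -0.0, -0.0, 0.75], [0.37, -0.04, -0.17, -0.0, -0.0, 0.75], [0.36, -0.06, -0.16, -0.0, -0.0, 0.75], [0.36, -0.09, -0.17, -0.01, -0.0, 0.75], [0.34, -0.12, -0.16, -0.0, -0.0, 0.75], [0.34, -0.15, -0.17, -0.01, -0.0, 0.76]]]
max 0.76 from [0.44   0.0104 0.1369] yaw 91.14
```

View pics/w27.png

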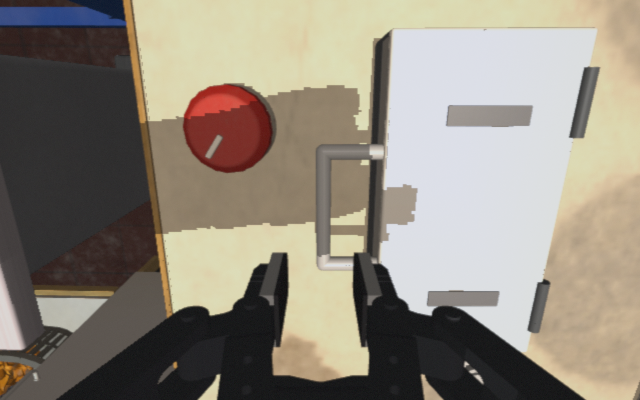

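The lid is flat and shut, with its surface at z = 0.0647 everywhere, the same as at the start. Now I'll go to the hasp peg.

>>> drive_tool([
  [[0.17,0.32,-0.17,0,0,0.75],[0.2,0.31,-0.17,0,0,0.75],[0.22,0.29,-0.17,0,0,0.75],[0.25,0.28,-0.17,0,0,0.75],[0.27,0.25,-0.17,0,0,0.75],[0.28,0.23,-0.17,0,0,0.75],[0.3,0.21,-0.17,0,0,0.75],[0.32,0.19,-0.17,0,0,0.75],[0.33,0.16,-0.17,0,0,0.75],[0.34,0.13,-0.17,0,0,0.75]],
], jaw=0.6)

```text
t: 57.9
tool_pos: [0.4835, -0.0703, 0.1753]
tool_rot: [2.911, -1.18, -0.004]
ft_force: [0.3, 0.3, 0.1]
width: 0.597
```

>>> drive_tool([
  [[0.35,0.11,-0.17,0,0,0.75],[0.36,0.08,-0.17,0,0,0.75],[0.37,0.05,-0.17,0,0,0.75],[0.37,0.02,-0.17,0,0,0.75],[0.37,-0.01,-0.17,0,0,0.75],[0.37,-0.04,-0.16,0,0,0.75],[0.36,-0.06,-0.16,0,0,0.75],[0.36,-0.09,-0.16,0,0,0.75],[0.34,-0.12,-0.16,0,0,0.75],[0.34,-0.15,-0.16,0,0,0.75]],
])

```text
t: 58.73
tool_pos: [0.5286, -0.1507, 0.2163]
tool_rot: [2.238, -2.204, -0.004]
ft_force: [0.3, 0.1, -0.5]
width: 0.602
```

```bash
python3 - <<'E'
from h import *
p=snap('wrist');o=p['obs'];print(o['tool_pos'],o['qpos'])
save('w28',p['color'])
W=cloud(p)
s=W[(W[...,2]>.092)&(W[...,2]<.106)&(W[...,0]<.62)&(W[...,0]>.5)&(W[...,1]<-.15)&(W[...,1]>-.23)]
print(len(s),np.median(s,0),s.min(0),s.max(0))
m=np.median(s,0);
plan([m[0],m[1],.12],yawR(1.1),calls=1)
E
```

```text
[ 0.52863705 -0.1507087   0.21634043] [ 0.68227191  0.27930493 -0.56348677  1.58111997  0.15164585  1.32795888
 -1.45614165]
207 [ 0.56453458 -0.18158629  0.09937539] [ 0.55863556 -0.18732774  0.09231228] [ 0.56992106 -0.17621741  0.10110972]
[[[0.12, -0.14, 0.39, 0.0, -0.0, -0.01], [0.12, -0.14, 0.39, 0.0, -0.0, -0.01], [0.12, -0.14, 0.39, 0.0, -0.0, -0.01], [0.11, -0.14, 0.39, 0.0, -0.0, -0.01], [0.12, -0.14, 0.39, 0.0, -0.0, -0.01], [0.12, -0.14, 0.39, 0.0, -0.0, -0.01], [0.11, -0.14, 0.38, 0.0, -0.0, -0.01], [0.12, -0.14, 0.39, 0.0, -0.0, -0.01], [0.11, -0.14, 0.38, 0.01, -0.0, -0.02], [0.12, -0.13, 0.39, 0.0, -0.0, -0.01]]]
max 0.39 from [ 0.5294 -0.1528  0.217 ] yaw 0.4300000000000068
```

View pics/w28.png

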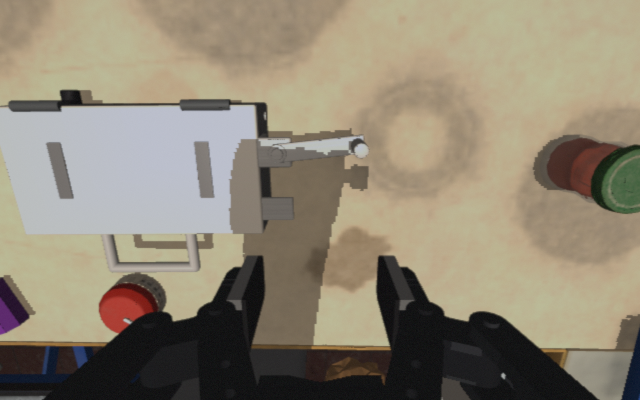

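The peg is at (361,149), world (0.564,-0.182), so θ is about 1.68. The lid tongue at (278,208) is in place.

>>> drive_tool([
  [[0.12,-0.14,0.39,0,0,-0.01],[0.12,-0.14,0.39,0,0,-0.01],[0.12,-0.14,0.39,0,0,-0.01],[0.12,-0.14,0.39,0,0,-0.01],[0.12,-0.14,0.39,0,0,-0.01],[0.12,-0.14,0.39,0,0,-0.01],[0.12,-0.14,0.39,0,0,-0.01],[0.12,-0.14,0.39,0,0,-0.01],[0.12,-0.14,0.39,0,0,-0.01],[0.12,-0.14,0.39,0,0,-0.01]],
])

```text
t: 59.62
tool_pos: [0.5651, -0.18, 0.119]
tool_rot: [-2.254, 2.188, 0.0]
ft_force: [0.3, -0.2, 0.5]
width: 0.597
```

```bash
python3 - <<'E'
from h import *
p=snap('wrist');o=p['obs'];print(o['tool_pos'])
save('w29',p['color'])
W=cloud(p)
s=W[(W[...,2]>.092)&(W[...,2]<.106)&(W[...,0]<.62)&(W[...,0]>.5)&(W[...,1]<-.15)&(W[...,1]>-.23)]
print(len(s),np.median(s,0),s.min(0),s.max(0)) if len(s) else 0
plan([.5643,-.1817,.075],yawR(1.1),calls=1)
E
```

```text
[ 0.56513504 -0.18001729  0.1190342 ]
460 [ 0.56562967 -0.18183405  0.09926433] [ 0.55808211 -0.18768872  0.09200213] [ 0.57019758 -0.17602817  0.1009756 ]
[[[0.0, 0.0, 0.17, 0.0, 0.0, 0.01], [0.01, 0.0, 0.17, 0.0, 0.0, 0.01], [0.0, 0.0, 0.17, 0.0, 0.0, 0.01], [0.01, 0.0, 0.17, 0.0, 0.0, 0.01], [0.0, 0.0, 0.17, 0.0, 0.0, 0.01], [0.01, 0.0, 0.17, 0.0, 0.0, 0.01], [0.0, 0.0, 0.16, 0.01, 0.0, 0.01], [0.01, 0.0, 0.17, 0.0, 0.0, 0.01], [0.0, 0.0, 0.16, 0.01, 0.0, 0.01], [0.01, 0.01, 0.17, 0.0, 0.01, 0.01]]]
max 0.17 from [ 0.5645 -0.1805  0.1169] yaw 1.6800000000000068
```

View pics/w29.png

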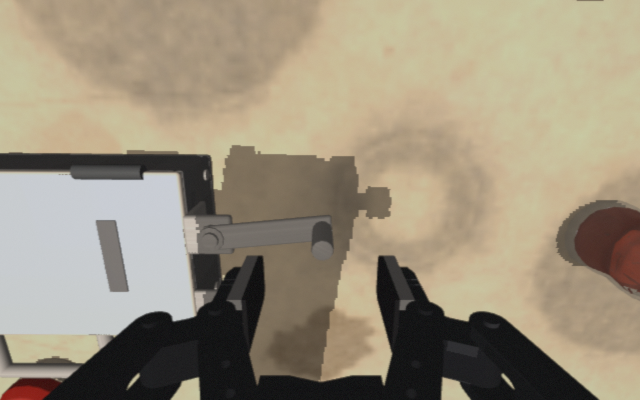

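The peg is centred between the pads at (322,240). I'll descend and grip.

>>> drive_tool([
  [[0.02,0,0.24,0,0,0.02],[0.02,0,0.24,0,0,0.02],[0,0,0.24,0,0,0.02],[0,0,0.24,0,0,0.02],[0,0,0.24,0,0,0],[0,0,0.24,0,0,0],[0,0,0.24,0,0,0],[0,0,0,0,0,0],[0,0,0,0,0,0],[0,0,0,0,0,0]],
])

```text
t: 60.5
tool_pos: [0.565, -0.1807, 0.0783]
tool_rot: [-2.245, 2.197, -0.0]
ft_force: [0.4, 0.5, -0.1]
width: 0.601
```

>>> drive_tool([
  [[0,0,0,0,0,0],[0,0,0,0,0,0],[0,0,0,0,0,0],[0,0,0,0,0,0],[0,0,0,0,0,0],[0,0,0,0,0,0],[0,0,0,0,0,0],[0,0,0,0,0,0],[0,0,0,0,0,0],[0,0,0,0,0,0]],
], jaw=0)

```text
t: 61.33
tool_pos: [0.5651, -0.181, 0.0784]
tool_rot: [-2.245, 2.198, -0.001]
ft_force: [-0.9, -1.6, 5.6]
width: 0.11
```

```bash
python3 - <<'E'
from h import *
o=manip.get_obs();print(o['tool_pos'],o['ft_force'],o['width'])
f=lambda t:np.array([-68*np.cos(t),-68*np.sin(t)])
prev=f(1.66)
for k,t in enumerate(np.linspace(1.66,-0.02,21)[1:]):
    d=(f(t)-prev)/25;prev=f(t)
    # tool x = box -y ; tool y = box -x
    print([float((-d[1]).round(2)),float((-d[0]).round(2)),0,0,0,0],end=',\n' if k!=9 else '\n#\n')
print((f(-.02)-f(1.66)))
E
```

```text
[ 0.56506354 -0.18095229  0.07841965] [-0.91693558 -1.62753574  5.64803393] 0.1103910008225803
[0.01, 0.23, 0, 0, 0, 0],
[-0.01, 0.23, 0, 0, 0, 0],
[-0.03, 0.23, 0, 0, 0, 0],
[-0.05, 0.22, 0, 0, 0, 0],
[-0.07, 0.22, 0, 0, 0, 0],
[-0.08, 0.21, 0, 0, 0, 0],
[-0.1, 0.2, 0, 0, 0, 0],
[-0.12, 0.2, 0, 0, 0, 0],
[-0.13, 0.19, 0, 0, 0, 0],
[-0.15, 0.17, 0, 0, 0, 0]
#
[-0.16, 0.16, 0, 0, 0, 0],
[-0.18, 0.15, 0, 0, 0, 0],
[-0.19, 0.13, 0, 0, 0, 0],
[-0.2, 0.11, 0, 0, 0, 0],
[-0.21, 0.1, 0, 0, 0, 0],
[-0.21, 0.08, 0, 0, 0, 0],
[-0.22, 0.06, 0, 0, 0, 0],
[-0.22, 0.04, 0, 0, 0, 0],
[-0.23, 0.02, 0, 0, 0, 0],
[-0.23, 0.01, 0, 0, 0, 0],
[-74.04420881  69.08954065]
```

>>> drive_tool([
  [[0.01,0.23,0,0,0,0],[-0.01,0.23,0,0,0,0],[-0.03,0.23,0,0,0,0],[-0.05,0.22,0,0,0,0],[-0.07,0.22,0,0,0,0],[-0.08,0.21,0,0,0,0],[-0.1,0.2,0,0,0,0],[-0.12,0.2,0,0,0,0],[-0.13,0.19,0,0,0,0],[-0.15,0.17,0,0,0,0]],
])

```text
t: 62.17
tool_pos: [0.5107, -0.1672, 0.0784]
tool_rot: [2.238, -2.2, 0.003]
ft_force: [2.7, -9.5, 7.2]
width: 0.116
```

>>> drive_tool([
  [[-0.16,0.16,0,0,0,0],[-0.18,0.15,0,0,0,0],[-0.19,0.13,0,0,0,0],[-0.2,0.11,0,0,0,0],[-0.21,0.1,0,0,0,0],[-0.21,0.08,0,0,0,0],[-0.22,0.06,0,0,0,0],[-0.22,0.04,0,0,0,0],[-0.23,0.02,0,0,0,0],[-0.2,0,0,0,0,0]],
])

```text
t: 63.0
tool_pos: [0.4828, -0.1162, 0.077]
tool_rot: [2.232, -2.195, -0.011]
ft_force: [-27.6, -7.7, 18.1]
width: 0.11
```

```bash
python3 - <<'E'
from h import *
p=snap('wrist');o=p['obs'];print(o['tool_pos'],o['ft_force'],o['width'])
save('w30',p['color'])
E
```

```text
[ 0.48282504 -0.11621384  0.07698712] [-27.57659918  -7.71401914  18.10748687] 0.11033060990217003
```

View pics/w30.png

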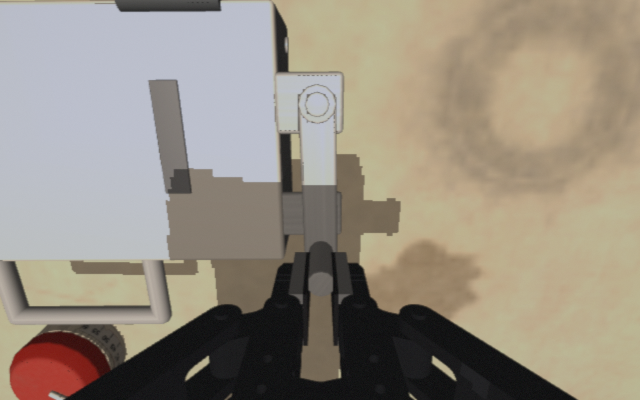

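The strap lies over the tongue, and the gripper is pulling too far in -x. I'll ease that.

>>> drive_tool([
  [[0,-0.1,0,0,0,0],[0,-0.1,0,0,0,0],[0,-0.05,0,0,0,0],[0,0,0,0,0,0],[0,0,0,0,0,0],[0,0,0,0,0,0],[0,0,0,0,0,0],[0,0,0,0,0,0],[0,0,0,0,0,0],[0,0,0,0,0,0]],
])

```text
t: 63.88
tool_pos: [0.4829, -0.1168, 0.0764]
tool_rot: [2.224, -2.189, -0.024]
ft_force: [-54.0, -6.4, 47.7]
width: 0.113
```

>>> drive_tool([
  [[-0.05,0,0,0,0,0],[-0.05,0,0,0,0,0],[0,0,0,0,0,0],[0,0,0,0,0,0],[0,0,0,0,0,0],[0,0,0,0,0,0],[0,0,0,0,0,0],[0,0,0,0,0,0],[0,0,0,0,0,0],[0,0,0,0,0,0]],
])

```text
t: 64.72
tool_pos: [0.4855, -0.1149, 0.0763]
tool_rot: [2.227, -2.191, -0.017]
ft_force: [-39.7, -9.2, 32.5]
width: 0.11
```

I had the sign wrong: the tool is pushed towards -x. I'll reverse it.

>>> drive_tool([
  [[0,0.1,0,0,0,0],[0,0.1,0,0,0,0],[0,0.1,0,0,0,0],[0,0.1,0,0,0,0],[0,0,0,0,0,0],[0,0,0,0,0,0],[0,0,0,0,0,0],[0,0,0,0,0,0],[0,0,0,0,0,0],[0,0,0,0,0,0]],
])

```text
t: 65.55
tool_pos: [0.4853, -0.1147, 0.0771]
tool_rot: [2.24, -2.2, 0.003]
ft_force: [6.5, -13.0, -10.7]
width: 0.112
```

```bash
python3 - <<'E'
from h import *
p=snap('wrist');o=p['obs'];print(o['tool_pos'],o['ft_force'],o['width'])
save('w31',p['color'])
E
```

```text
[ 0.4853149  -0.11474546  0.07706973] [  6.4860609  -12.96683474 -10.66994878] 0.11186894341413402
```

View pics/w31.png

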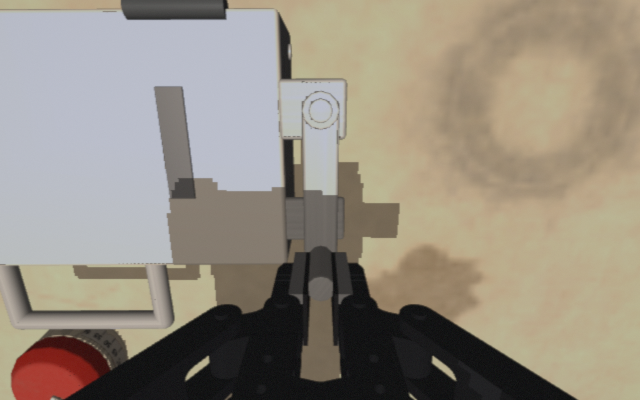

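The strap is parallel to the box side, with pin (320,110) and peg (320,280), and pushing +y meets the stop. I'll release and check.

>>> drive_tool([
  [[0,0,0,0,0,0],[0,0,0,0,0,0],[0,0,0,0,0,0],[0,0,0,0,0,0],[0,0,-0.4,0,0,0],[0,0,-0.5,0,0,0],[0,0,-0.7,0,0,0],[0,0,-0.7,0,0,0],[0,0,-0.7,0,0,0],[0,0,-0.7,0,0,0]],
], jaw=0.45)

```text
t: 66.43
tool_pos: [0.4858, -0.1106, 0.1722]
tool_rot: [-2.246, 2.196, -0.0]
ft_force: [0.5, 0.6, -0.5]
width: 0.447
```

>>> drive_tool([
  [[0,0.3,-0.8,0,0,0],[0,0.3,-0.8,0,0,0],[0,0.3,-0.8,0,0,0],[0,0.3,-0.8,0,0,0],[0,0,0,0,0,0],[0,0,0,0,0,0],[0,0,0,0,0,0],[0,0,0,0,0,0],[0,0,0,0,0,0],[0,0,0,0,0,0]],
])

```text
t: 67.27
tool_pos: [0.4556, -0.1116, 0.2498]
tool_rot: [2.245, -2.197, -0.002]
ft_force: [0.1, 0.2, 0.2]
width: 0.452
```

```bash
python3 - <<'E'
from h import *
p=snap('wrist');o=p['obs'];print(o['tool_pos'],o['ft_force'])
save('w32',p['color'])
W=cloud(p)
s=W[(W[...,2]>.09)&(W[...,2]<.106)&(W[...,0]<.52)&(W[...,0]>.45)&(W[...,1]<-.09)&(W[...,1]>-.16)]
m=(s.min(0)+s.max(0))/2;print(len(s),m,s.min(0),s.max(0))
b=Rm.T@(m[:2]-C);print('peg box',b,'theta',np.arctan2(-(b[1]+.128),-(b[0]-.018)))
q=W.reshape(-1,3);b=np.c_[(q[:,:2]-C)@Rm,q[:,2]]
for x in (-.05,-.03,0,.03):
    t=b[(abs(b[:,0]-x)<.003)&(abs(b[:,1]+.03)<.02)];print(x,np.nanmedian(t[:,2]),len(t))
E
```

```text
[ 0.45561366 -0.11158658  0.24981889] [0.14236678 0.24649821 0.20807229]
164 [ 0.48744084 -0.11611699  0.09572631] [ 0.48155015 -0.12171762  0.09022454] [ 0.49333153 -0.11051637  0.10122808]
peg box [-0.05047506 -0.12668089] theta -0.019261713384479268
-0.05 0.06466573268433568 286
-0.03 0.06463857090862293 254
0 0.06472258837464026 308
0.03 0.06469505243031667 340
```

View pics/w32.png

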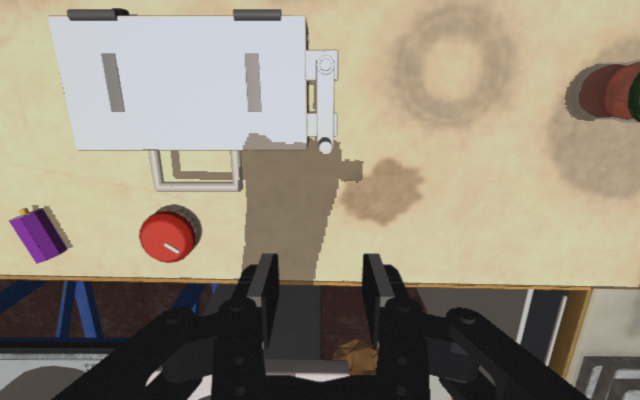

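The hasp is at θ ≈ 0 (within error) over the catch, and the lid is flat. I'll do a last check of the bystanders and the worktop.

```bash
python3 - <<'E'
from h import *
for n in ('top','scene'):
    p=snap(n);save(n+'9',p['color']);a=cv2.imread('pics/%s0.png'%n)[...,::-1];W=cloud(p)
    if n=='top':
        for k in ('cutter','timer','jar','cell_1'):
            for d in nets.outline_of(p,k)[:4]:
                m=d['region'];print(k,round(d['score'],2),np.round(d['at']),np.nanmedian(W[m],0).round(3),p['color'][m].mean(0).round())
E
```

```text
cutter 0.67 [184. 318.] [0.532 0.006 0.064] [214. 216. 223.]
cutter 0.53 [166. 231.] [0.608 0.298 0.025] [100.  97.  91.]
timer 0.59 [236. 302.] [0.37  0.058 0.042] [192.  83.  74.]
jar 0.62 [184. 449.] [ 0.537 -0.401  0.083] [ 99. 105.  80.]
jar 0.19 [187. 314.] [0.529 0.012 0.064] [213. 215. 220.]
cell_1 0.76 [178. 195.] [0.561 0.402 0.029] [178.  63.  57.]
cell_1 0.6 [240. 251.] [0.365 0.216 0.03 ] [135.  82. 147.]
cell_1 0.54 [211. 207.] [0.45  0.367 0.03 ] [180.  59.  53.]
```

View pics/top9.png

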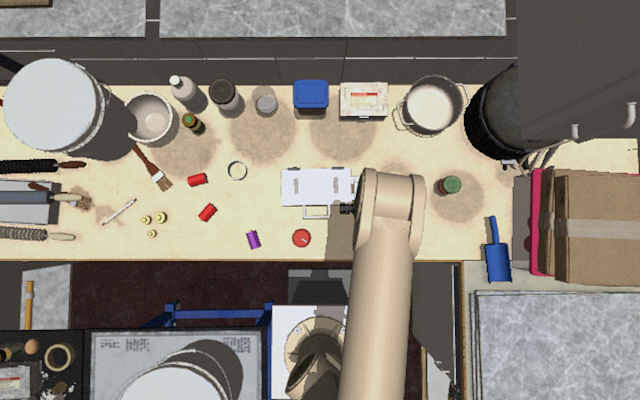

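View pics/scene9.png

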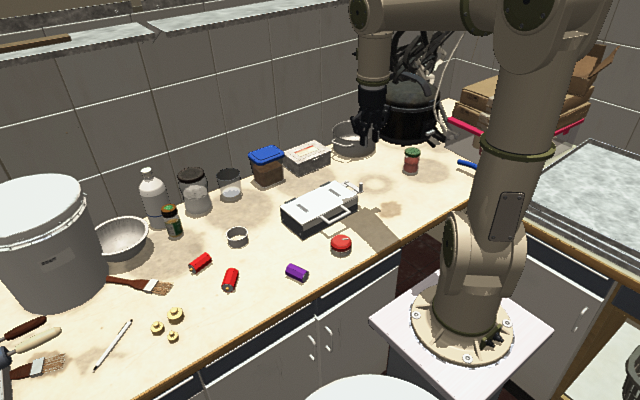

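Both views show the cutter (237,170), timer (301,238) and jar (449,185) at their original pixels. No black cells are left on the worktop, the box is shut, and the arm is clear of everything.

```bash
python3 -c "
from plant import manip
print(manip.close_job())"
```

```text
the job is handed in; nothing more can be done
None
```

The job is done and handed in at about 67 s of the 210 s allowed. I swung the hasp out to about 1.68 rad and opened the lid close to its stop. Two black cells were lying on the worktop. I fitted the left one into bay 1 and the right one into bay 3, then shut the lid and swung the hasp back over the catch. I left the red and purple look-alikes alone.

**Last checks:**
- **Cells:** before the lid was shut, both lay level with the stud under the lip and the spring plate pressed. No black cell was left on the worktop.
- **Lid and hasp:** the lid reads flat at the same height as at the start. The hasp measures -0.02 rad, which is shut within measuring error.
- **Bystanders:** the timer and jar measure the same as before. For the cutter I relied on the pictures, where it had not moved; the network's median point on the ring shifted by about 18 mm, but it picks up only part of the thin ring.

**Blemishes:** pressing the lid shut pushed the force reading to about 63 N. Closing the hasp pushed it to about 54 N in one axis (roughly 70 N in total) after I corrected in the wrong direction. Both were carried by the fingers on the bar and peg and stayed under the 120 N wrist limit.

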